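# Tuck the flashing under the lapped shingle

## Task

First swing the cam clamp's lever upright to lock down the bird-house roof board, and leave it so. Then pick up the loose metal flashing by its standing seam and slide its wide leading edge at least 30 mm under the free edge of the lapped shingle, square to it and midway along it, without lifting the shingle or disturbing the cup, mallet and gouge. Do not let go: finish while still holding the flashing with the gripper and pressing it firmly down flat on the roof board (about 10 N).

Things in the scene. Friction and masses are not known exactly. Their poses are not given: they have to be found in the camera images.
- roof: Fixed roof panel flat on the bench: plywood board 280 (x) x 260 (y) x 18 mm. Origin: centre of its underside, on the bench. x points from the bare half (near the robot) to the far half, where a brown wooden shingle laps over the board; y along the shingle's free edge. Pose and yaw vary. At its right (-y) edge stands the cam clamp on a bracket 64 mm tall.
- lap (a point): Fixed point on the board's top (18 mm above the bench) below the middle of the resting shingle's free edge; axes as roof. The shingle extends 94 mm to +x and 100 mm to either side in y, 8 mm thick, top 33 mm above the bench. Below it is a slot 7 mm high, 90 mm deep to a batten.
- shingle (a joint): Lift of the shingle about its nailed far edge, 94 mm from its free edge: 0 at rest (level), positive lifts the free edge. It weighs 120 g and lifts very easily. More than 0.06 rad (free edge up about 6 mm) counts as lifted.
- cam_lever (a joint): Angle of the clamp lever from upright, rad: 0 upright (locked), negative leaning towards the robot (roof -x), positive away. Swings in the roof's x-z plane, range -1.05 to 0.7; starts leaning to the robot, stays where left (stiff hinge, about 1.5 N at the knob). Wanted: upright within 0.15.
- lever_hinge (a point): Fixed point on the lever's hinge axis (along roof y), in the lever's plane, 48 mm above the bench.
- lever_knob (a point): Centre of the black ball knob, 28 mm in diameter, at the lever's end, 110 mm from the hinge; upright, it is 158 mm above the bench. The lever's bar is 10 x 8 mm, steel. The knob can be pinched from above along roof y.
- flashing: Loose bare-metal flashing on the bench left of the roof: flat base 90 (x) x 120 (y) x 4 mm with a standing seam on top, 10 mm thick in x, 120 mm long in y, up to 34 mm above the underside, centred at x = -25 mm. Origin: centre of the underside; about 180 g. The edge to tuck is the wide side at x = +45 mm, 70 mm from the seam. Pinch the seam from above, along x.
- edge_left (a point): Left end (y = +60 mm) of the flashing's leading edge, on the underside.
- edge_right (a point): Right end (y = -60 mm) of the flashing's leading edge, on the underside.
- cup: Bystander: pale grey-white cup, 72 mm across, 80 mm tall; origin under its centre. Leave alone.
- mallet: Bystander: wooden carver's mallet standing on its head, head 80 mm across, 170 mm tall with the handle up; origin under its centre. Leave alone.
- gouge: Bystander: carving gouge lying right of the roof, about 190 mm long along its x, 24 mm wide, wooden handle at -x. Leave alone.
- deck: The plywood board itself (part of the roof, same pose as roof).
Mind the look-alikes: they are no part of the job. Of the things like the flashing, leave any that is blue or red; of the rest the smaller one is meant.

How it is judged:
On the way, in this order (a step that is already met when the one before it is completed fails the run):
1. the cam lever stands upright while the flashing is not yet tucked (value of joint cam_lever between -0.15 and 0.15 rad and y of flashing in the frame of lap above 0.1 m), for 0.3 s.
2. the flashing's leading edge is under the shingle, flat on the board (x of each of edge_left, edge_right in the frame of lap above 0.025 m and z of each of edge_left, edge_right in the frame of lap below 0.004 m), for 0.2 s.
At the end, for the whole second after the job is handed in: In the last second, gripper on the flashing: lever upright within 0.17 rad; leading edge 25 mm or more under the shingle; flashing centred within 25 mm, square within 0.12 rad, flat within 0.03 rad, still, pressed on the board with over 5 N; shingle under 0.03 rad (value of joint cam_lever between -0.17 and 0.17 rad and x of each of edge_left, edge_right in the frame of lap above 0.025 m and z of each of edge_left, edge_right in the frame of lap below 0.003 m and y of flashing in the frame of lap between -0.025 and 0.025 m and angle between the x axis of flashing and the x axis of roof, either way round below 0.12 rad and angle between flashing's own z axis and vertical below 0.03 rad and value of joint shingle below 0.03 rad and contact force between flashing and deck above 5 N and contact force between the fingers and flashing above 2 N and linear speed of flashing below 0.01 m/s); the arm keeps its last pose, push and grip.
It fails at once if the shingle is lifted (value of joint shingle above 0.06 rad).
It fails at once if the cup is disturbed (distance of cup from where it was at the start of the episode above 0.03 m).
It fails at once if the mallet is disturbed (distance of mallet from where it was at the start of the episode above 0.03 m).
It fails at once if the gouge is disturbed (distance of gouge from where it was at the start of the episode above 0.03 m).
It also fails if it takes over 54 s, if anything falls off the work surface, if the arm or the gripper's body presses on something with over 40 N, if the wrist force passes 120 N, or if a joint passes its speed limit or range.

## Robot

A 6-joint arm with a two-finger parallel gripper is mounted at the origin on the work surface. World frame = base frame: x ahead of the robot, y to its left, z up, the work surface at z = 0. Lengths are in m, angles in rad, forces in N, time in s.
With the tool pointing down it reaches from about 0.35 to 0.775 m from the base axis. Payload 7.3 kg.
Tool frame: the origin (TCP) lies at the very end of the fingers, on their centre line; the grasp point (between the pads) lies 19 mm behind it; z points along the fingers, y is the direction in which the jaws open and shut (so a half turn about z gives the same grasp; the last joint's range is limited). The gripper opens to 92 mm and grips with 3 to 60 N. Pads are 19 mm wide; open, the fingers measure 130 mm over their backs; the gripper's body (75 mm by 190 mm) begins 47 mm behind the grasp point.
Start: joints at [-1.454, 0.342, 1.524, -0, 1.275, -0.146], TCP at [0.136, -0.507, 0.198] pointing down, gripper open.
Joint ranges: [-2.53, 2.53], [-0.77, 2.02], [0.04, 2.7], [-1, 4.14], [0.28, 2.66], [-3.11, 3.11]. Speed limits (rad/s): [2.57, 2.57, 3.14, 3.14, 3.14, 3.14].

## Interface

Orientations are given as [roll, pitch, yaw] about the fixed x, y, z axes, in that order (R = Rz(yaw) Ry(pitch) Rx(roll)).
In Python, from cell import robot gives the robot as it stands.
- The arm moves only by the shell command python3 -m pendant 'ROWS' [OPENING] [FORCE]. ROWS is JSON, a list of rows, each a list of 2 entries, a list of its own where there are three numbers: the shift along the tool's x, y, z in mm, then the turn about the tool's z in degrees. In form: [[[x, y, z], turn], ...]. A call has 1 to 10 rows; each row is the pose to reach, as a shift and turn from the pose measured when the call began, along the tool's axes at that moment; what a row does not reach only later rows make up. A row lasts 1/12 s, in which the tool goes at most 41.7 mm and 7.16 degrees, less where a joint would pass 70% of its speed; a pose out of reach is approached as far as the arm can. A call with a gripper value outside its range is refused whole. OPENING is the opening, from 0 (shut) to 1 (fully open), set as the call begins (- or left out, the last holds). The fingers move at their own pace and stop on an object; FORCE is the grip in N (left out, the last holds). Time passes only in rows, so rows that repeat a pose let the fingers close. It gives the time, the measured TCP pose, the force and the opening at its end, in the units of the state.
- robot.observe(): the state, without advancing time (a new reading comes with each control period).
- robot.read_camera(name): name is "side" or "top"; returns the picture (400x640x3 uint8, red, green, blue); there is no depth.
- robot.calibration(name): a dict with "vfov" (degrees; the focal length in pixels is half the picture's height over the tangent of half this angle, whatever the lens; pixels are square), "cx", "cy" (the principal point, pixels), "rvec" (rotation vector, rad) and "tvec" (3), from world to camera coordinates, as OpenCV has them. Camera axes: x right, y down, z forward; pixel columns grow to the right and rows downward; lengths in m; the calibration is good to about 2 mm. A picture is of the moment at which its call begins. calibration takes no time and is no camera call.
- robot.hand_in(): hands the job in, once; it reports no verdict.
Trained networks look in the newest picture that a camera, given by its name, has taken for a name from the list of things; names that differ only in an ending like _2 or _b are one class to them, and where a whole thing is asked for, a point or a joint stands for the part that bears it (a point fixed in the world has none). Each returns a list of dicts, best first, with "p" (0 to 1); they miss things now and then, are a little off and sometimes report something else, mostly with a low value. They report only what shows in the picture. A call takes as long as a camera call. They do not tell look-alikes from the thing itself.
- robot.find_in(camera, query): "xy" ([column, row] as shares, 0 to 1, of the picture: columns of its width, rows of its height, amid what is visible of it).
The state is a dict: "time": time; "qpos": joint angles; "qvel": joint speeds; "joint_efforts": joint torques, N m; "tool_pos": TCP position; "tool_rot": TCP orientation; "contact_force": force on the tool from outside, world axes, zero at the start; "torque": the same for the moment, N m; "opening": finger opening in m.
Only numpy, scipy, OpenCV 4.12 (cv2) and the standard library are available. Lean on these libraries where they do the work, as an engineer would, in place of code of your own. Each camera call takes 0.05 s, during which the arm holds its last target.

## Working session

There is one attempt and no reset: what is moved stays moved. The work goes in short steps, Python scripts to look and compute and a shell command to move; the robot and the scene stay as the last step left them, time stands still between calls to the robot, and variables do not carry over. Pictures are saved under pics/ and viewed, and the job is handed in when it is done.

```bash
ls; mkdir -p pics; python3 - <<'E'
from cell import robot
import cv2
s=robot.observe()
print(s)
for n in("side","top"):
    im=robot.read_camera(n); cv2.imwrite(f"pics/{n}0.png",im[:,:,::-1]); print(robot.calibration(n))
    for q in("lever_knob","flashing","edge_left","edge_right","lap","lever_hinge","roof","cup","mallet"):
        print(n,q,[(round(d['p'],2),[round(d['xy'][0]*640),round(d['xy'][1]*400)]) for d in robot.find_in(n,q)])
E
```

```text
pics
{'time': 0.0, 'qpos': array([-1.45395311e+00,  3.42724509e-01,  1.52502124e+00, -7.38903894e-06,
        1.27540585e+00, -1.46026247e-01]), 'qvel': array([ 0.00105204, -0.00085717, -0.00012014,  0.00125438, -0.00165438,
        0.0002337 ]), 'joint_efforts': array([ 5.59446198e-04, -4.31247389e+01, -2.44220996e+01,  7.17154378e-02,
        5.60637563e-02, -1.50032861e-04]), 'tool_pos': array([ 0.13637453, -0.50650515,  0.19704261]), 'tool_rot': array([-3.14004927e+00, -2.19847830e-04,  2.62871455e-01]), 'contact_force': array([-0.07952009, -0.21424739,  0.04860664]), 'torque': array([-0.00878352,  0.04807366, -0.06318151]), 'opening': 0.09173963301016284}
{'vfov': 46.01614779902204, 'cx': 321.7421920234764, 'cy': 209.3448007703261, 'rvec': array([ 2.34077888, -0.1585358 ,  0.06906473]), 'tvec': array([-0.53867696,  0.11829905,  1.6045967 ])}
side lever_knob [(0.63, [331, 263]), (0.29, [337, 245])]
side flashing [(0.77, [292, 147]), (0.65, [304, 178]), (0.64, [386, 188]), (0.56, [252, 169]), (0.31, [331, 262])]
side edge_left [(0.97, [383, 190]), (0.95, [251, 166]), (0.63, [295, 
[... 263 characters left out ...]
]
{'vfov': 53.03082798174116, 'cx': 325.26531347340057, 'cy': 203.69756812742187, 'rvec': array([ 2.16857779, -2.12294336,  0.11322397]), 'tvec': array([-1.71982143e-04,  5.85840259e-01,  1.43306335e+00])}
top lever_knob [(0.68, [394, 213])]
top flashing [(0.94, [255, 224]), (0.79, [281, 149]), (0.7, [230, 275]), (0.56, [204, 228]), (0.5, [464, 233])]
top edge_left [(0.93, [282, 148]), (0.88, [229, 277]), (0.61, [200, 227]), (0.6, [252, 225])]
top edge_right [(0.87, [252, 225]), (0.59, [203, 229]), (0.59, [283, 148])]
top lap [(0.84, [348, 207])]
top lever_hinge [(0.58, [352, 206])]
top roof [(0.83, [349, 208])]
top cup [(0.73, [239, 178]), (0.67, [400, 214])]
top mallet [(0.65, [467, 233])]
```

View pics/side0.png

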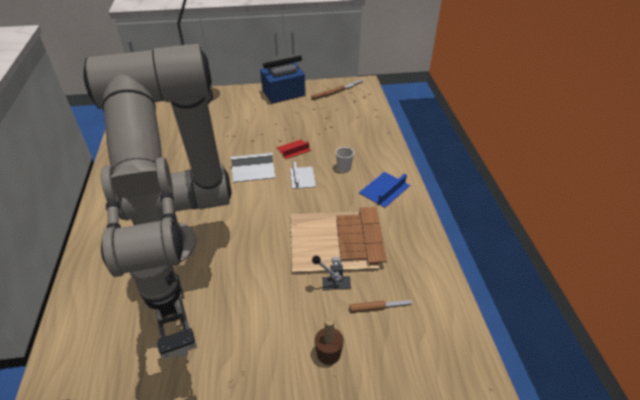

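View pics/top0.png

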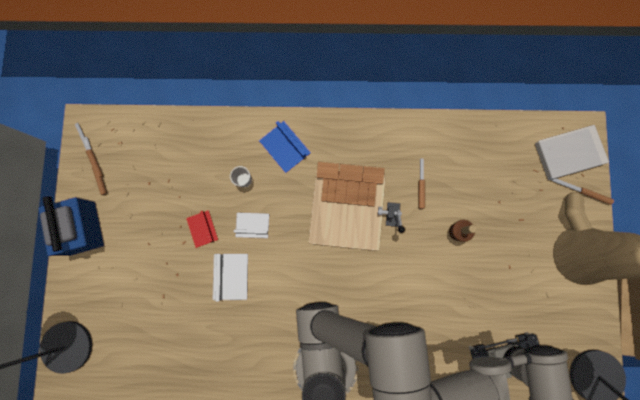

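```bash
python3 - <<'E'
import cv2
a=cv2.imread('pics/top0.png'); cv2.imwrite('pics/topz.png',cv2.resize(a[120:310,180:430],(790,600),interpolation=cv2.INTER_CUBIC))
a=cv2.imread('pics/side0.png'); cv2.imwrite('pics/sidez.png',cv2.resize(a[120:310,210:460],(790,600),interpolation=cv2.INTER_CUBIC))
E
```

```text
(no output)
```

View pics/topz.png

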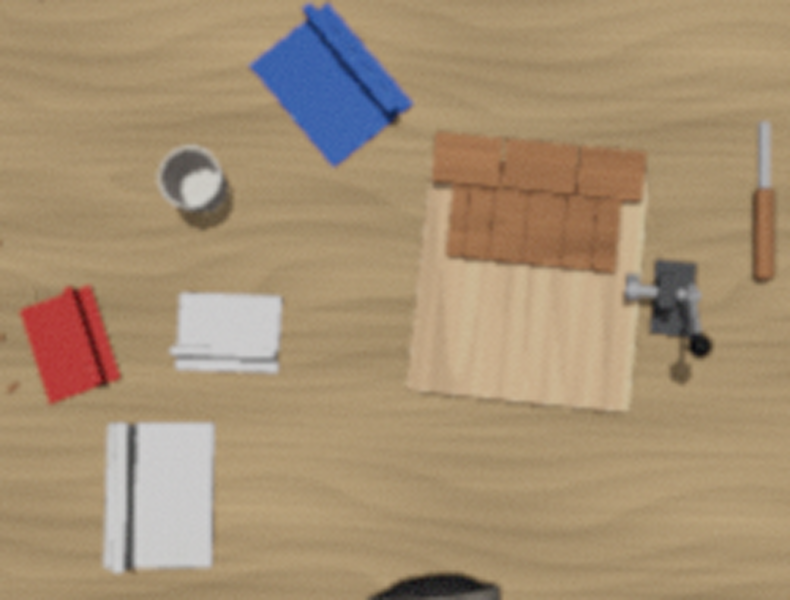

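View pics/sidez.png

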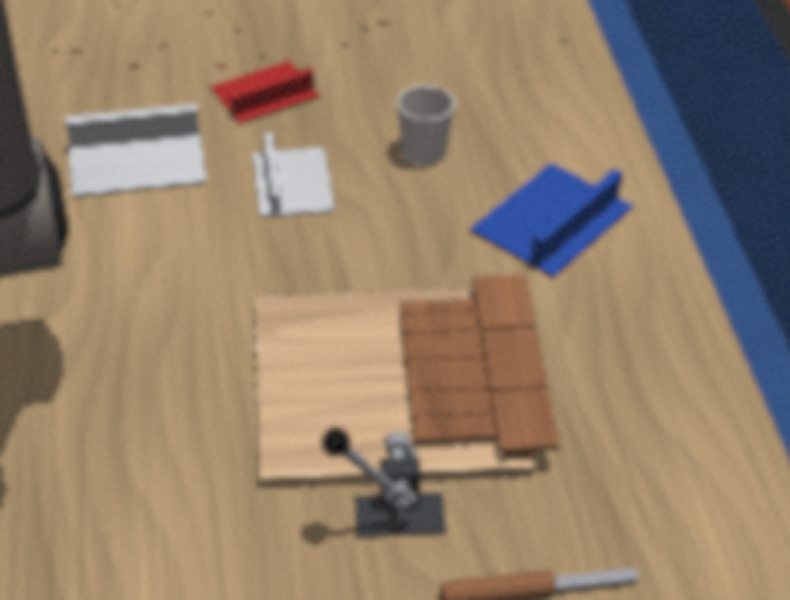

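The pictures show the target flashing (small, bare metal) at about (252,225) in top, with the seam on its near side. The larger bare one is at (230,277). The knob is at (401,229) in top and (316,260) in side, and the shingle's free edge runs from about (321,201) to (374,206) in top.

```bash
cat > h.py <<'E'
import numpy as np,cv2
from cell import robot
def cam(n):
    c=robot.calibration(n);f=200/np.tan(np.radians(c['vfov'])/2)
    R=cv2.Rodrigues(np.array(c['rvec']))[0];t=np.array(c['tvec'])
    K=np.array([[f,0,c['cx']],[0,f,c['cy']],[0,0,1]]);return K,R,t
def plane(n,px,z):
    K,R,t=cam(n);o=-R.T@t;d=R.T@np.linalg.inv(K)@np.array([px[0],px[1],1.]);return o+d*(z-o[2])/d[2]
def proj(n,P):
    K,R,t=cam(n);q=K@(R@np.array(P,float)+t);return q[:2]/q[2]
def tri(ps,pt):
    A=np.zeros((4,4))
    X=cv2.triangulatePoints(*[K@np.c_[R,t] for K,R,t in (cam('side'),cam('top'))],np.array(ps,float).reshape(2,1),np.array(pt,float).reshape(2,1))
    return (X[:3]/X[3]).ravel()
E
python3 - <<'E'
from h import *
np.set_printoptions(precision=4,suppress=True)
T=lambda x,y:(180+x/3.16,120+y/3.158)
S=lambda x,y:(210+x/3.16,120+y/3.158)
def both(l,t,s,z):
    print(l,'top',plane('top',T(*t),z)[:2] if t else '','side',plane('side',S(*s),z)[:2] if s else '', tri(S(*s),T(*t)) if t and s else '')
both('roofNL',(408,388),(257,297),.018)
both('roofNR',(628,411),(260,480),.018)
both('shinL',(447,257),(402,302),.033)
both('shinR',(613,271),(413,440),.033)
both('knob',(700,345),(336,441),.13)
both('hinge',(690,295),(400,493),.048)
both('flLE_L',(180,293),(325,148),.004)
both('flLE_R',(281,296),(332,209),.004)
both('flN_L',(174,370),(254,152),.004)
both('flN_R',(278,371),(262,213),.004)
both('seamL',(171,350),(268,134),.034)
both('seamR',(280,358),(276,197),.034)
both('cup',(193,185),(424,150),.0)
K,R,t=cam('top');print(-R.T@t);K,R,t=cam('side');print(-R.T@t)
E
```

```text
roofNL top [0.442  0.0688] side [0.4432 0.068 ] [0.4427 0.0688 0.0172]
roofNR top [ 0.4211 -0.1864] side [ 0.4228 -0.1924] [ 0.4222 -0.1872  0.0114]
shinL top [0.5946 0.0266] side [0.6018 0.0235] [0.5993 0.0265 0.0297]
shinR top [ 0.582  -0.1665] side [ 0.5814 -0.1739] [ 0.5829 -0.1673  0.0248]
knob top [ 0.4917 -0.2506] side [ 0.4939 -0.2442] [ 0.4924 -0.2496  0.1365]
hinge top [ 0.5542 -0.2531] side [ 0.5555 -0.2501] [ 0.5545 -0.2526  0.0512]
flLE_L top [0.5489 0.3441] side [0.5539 0.3386] [ 0.5525  0.3454 -0.0018]
flLE_R top [0.5478 0.2235] side [0.548  0.2212] [0.5482 0.2239 0.0016]
flN_L top [0.4575 0.3465] side [0.4635 0.3427] [ 0.4612  0.3476 -0.0001]
flN_R top [0.459  0.2234] side [0.4629 0.2253] [0.4611 0.2231 0.0059]
seamL top [0.4793 0.3438] side [0.4822 0.3391] [0.4813 0.345  0.0292]
seamR top [0.4728 0.2168] side [0.4803 0.2181] [0.477  0.2166 0.0352]
cup top [0.6804 0.3359] side [0.6792 0.3226] [ 0.6827  0.3392 -0.0138]
[ 0.4002 -0.0211  1.4954]
[ 0.3874 -1.1273  1.2075]
```

```bash
python3 - <<'E'
from h import *
print(plane('top',(461,231),.06),plane('top',(471,229),.17),plane('side',(329,325),.17),plane('side',(329,352),0.03))
print(robot.observe()['time'])
E
python3 -m pendant '[[[0,0,-15],0],[[0,0,-35],0],[[40,-15,-35],4],[[80,-30,-35],10],[[115,-43,-35],16],[[150,-57,-35],20],[[190,-72,-35],20],[[228,-86,-35],20],[[266,-100,-35],20],[[300,-114,-35],20]]' 0.6 15
```

```text
[ 0.49462782 -0.4730337   0.06      ] [ 0.49465326 -0.47114166  0.17      ] [ 0.49456928 -0.49174895  0.17      ] [ 0.49669362 -0.48934029  0.03      ]
1.0
time: 1.83
tool_pos: [0.3982, -0.3173, 0.2329]
tool_rot: [3.141, -0.001, -0.086]
contact_force: [0.7, -0.9, 0.8]
opening: 0.0551
```

```bash
python3 -m pendant '[[[30,-25,0],0],[[60,-50,0],0],[[88,-75,0],0],[[88,-75,30],0],[[88,-75,60],0],[[88,-75,60],0],[[88,-75,60],0]]'
python3 - <<'E'
from h import *
s=robot.observe();print(s['tool_pos'])
for n in("side","top"):
    cv2.imwrite(f"pics/{n}1.png",cv2.resize(robot.read_camera(n)[120:310,260:510,::-1],(790,600),interpolation=cv2.INTER_CUBIC))
E
```

```text
time: 2.42
tool_pos: [0.4917, -0.2496, 0.1721]
tool_rot: [-3.14, 0.002, -0.086]
contact_force: [0.3, -0.3, 0.6]
opening: 0.0554
[ 0.49166874 -0.24962331  0.17212871]
```

View pics/side1.png

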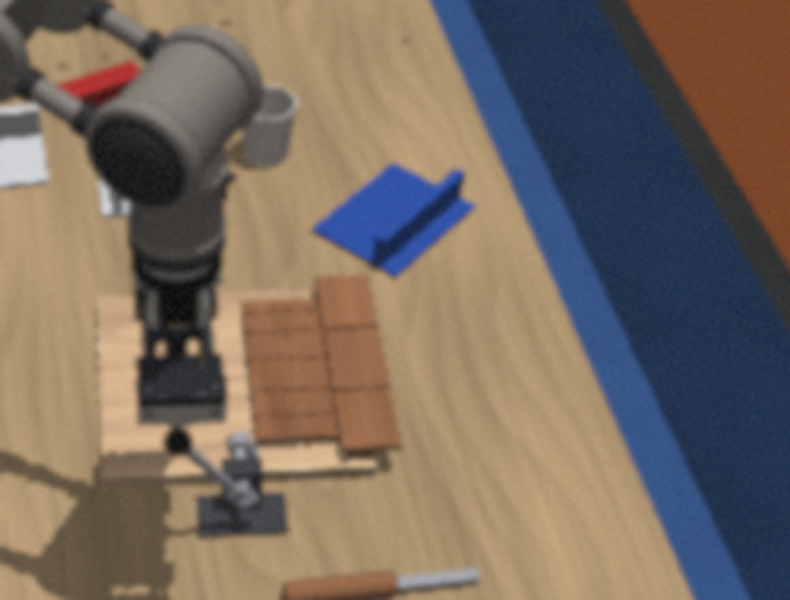

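The jaws stand just above the knob, which is at crop (178,440). I'll lower, then close.

```bash
python3 -m pendant '[[[0,0,20],0],[[0,0,38],0],[[0,0,54],0],[[0,0,54],0],[[0,0,54],0]]'
python3 -m pendant '[[[0,0,0],0],[[0,0,0],0],[[0,0,0],0],[[0,0,0],0],[[0,0,0],0],[[0,0,0],0]]' 0 15
```

```text
time: 2.93
tool_pos: [0.4934, -0.2519, 0.1221]
tool_rot: [3.139, -0.004, -0.087]
contact_force: [0.2, 0.5, 1.2]
opening: 0.055
time: 3.43
tool_pos: [0.4935, -0.252, 0.1223]
tool_rot: [3.139, -0.004, -0.087]
contact_force: [-0.7, 0.6, -0.3]
opening: 0.0195
```

```bash
python3 -m pendant '[[[0,0,0],0],[[0,0,0],0]]'
python3 - <<'E'
from h import *
for n in("side","top"):
    cv2.imwrite(f"pics/{n}2.png",cv2.resize(robot.read_camera(n)[180:280,270:420,::-1],(790,527),interpolation=cv2.INTER_CUBIC))
E
```

```text
time: 3.6
tool_pos: [0.4936, -0.2517, 0.1225]
tool_rot: [3.14, -0.004, -0.087]
contact_force: [-0.1, 1.9, 1.5]
opening: 0.0063
```

View pics/side2.png

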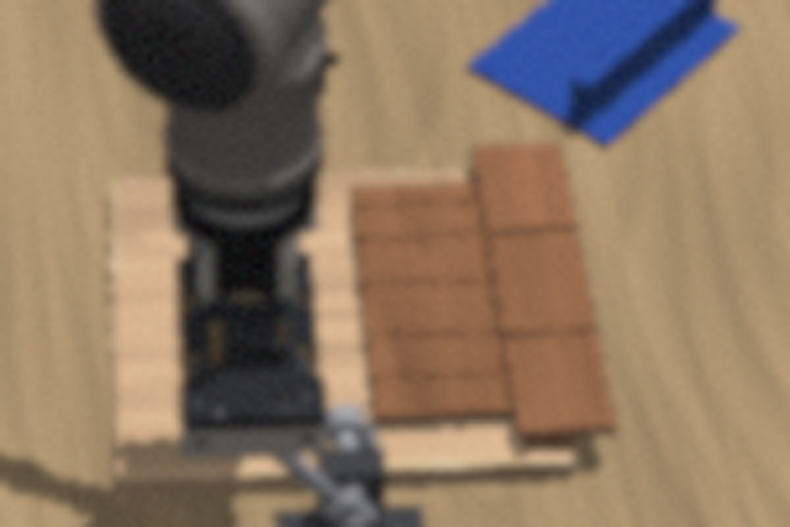

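View pics/top2.png

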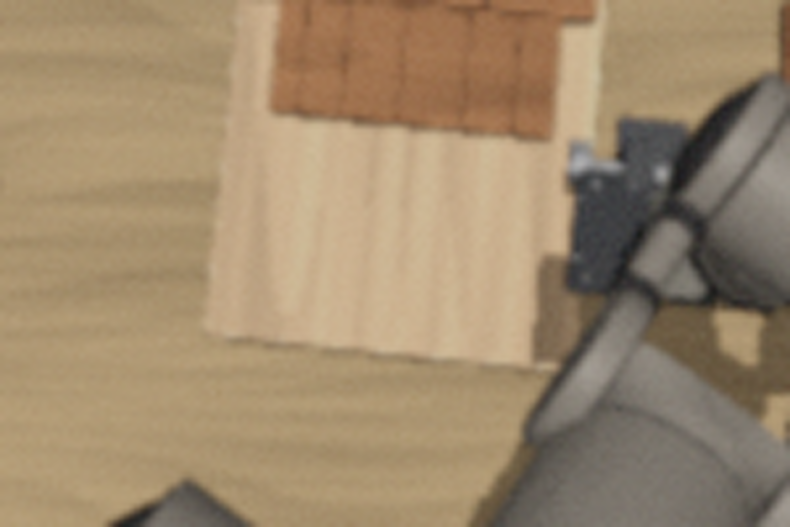

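```bash
python3 -m pendant '[[[0,0,0],0],[[0,0,0],0]]'
python3 - <<'E'
from h import *
s=robot.observe();p=s['tool_pos'];print('tcp side/top px',proj('side',p),proj('top',p),'knob est',proj('side',(.4924,-.2496,.1365)))
for n in("side","top"):
    robot.read_camera(n)
    for q in("lever_knob","cam_lever"):
        print(n,q,[(round(d['p'],2),[round(d['xy'][0]*640),round(d['xy'][1]*400)]) for d in robot.find_in(n,q)])
E
```

```text
time: 3.87
tool_pos: [0.4936, -0.2518, 0.1224]
tool_rot: [3.139, -0.004, -0.087]
contact_force: [-0.0, 0.5, 1.0]
opening: 0.0006
tcp side/top px [316.5622509  263.27130571] [401.49181255 228.83021791] knob est [316.02694715 259.69340831]
side lever_knob [(0.74, [332, 272])]
side cam_lever [(0.5, [345, 248]), (0.48, [337, 277])]
top lever_knob [(0.52, [373, 211])]
top cam_lever [(0.44, [378, 211]), (0.19, [350, 206])]
```

```bash
python3 -m pendant '[[[0,0,-20],0],[[0,0,-50],0],[[0,0,-80],0],[[0,0,-80],0]]'
python3 - <<'E'
from h import *
for n in("side","top"):
    cv2.imwrite(f"pics/{n}3.png",cv2.resize(robot.read_camera(n)[180:280,270:420,::-1],(790,527),interpolation=cv2.INTER_CUBIC))
E
```

```text
time: 4.5
tool_pos: [0.4957, -0.2534, 0.2084]
tool_rot: [3.134, -0.013, -0.087]
contact_force: [1.0, 0.2, 1.3]
opening: 0.0003
```

View pics/side3.png

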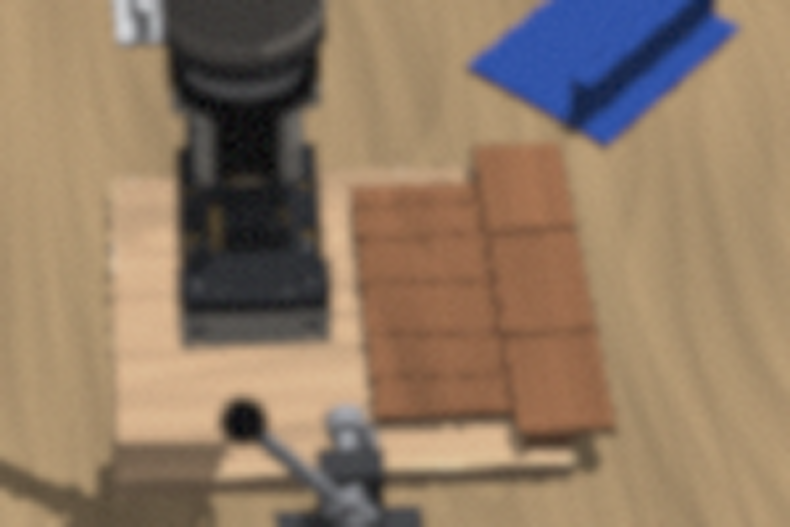

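View pics/top3.png

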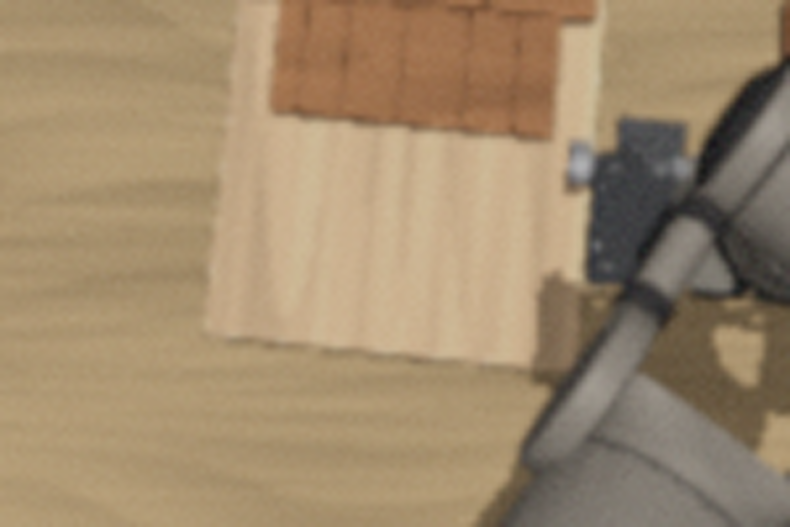

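```bash
python3 - <<'E'
from h import *
p=robot.observe()['tool_pos']
f=lambda q:((q-np.array([270,180]))*5.27).round()
for dy in(0,-.02,-.04,.02,.04): print(dy,f(proj('side',p+[0,dy,0])),f(proj('top',p+[0,dy,0])))
for th in(-.4,-.5,-.6,-.7,-.8,-.9): P=np.array([.5545-.0,-.2526,.048])+.11*np.array([np.sin(th)*.9966,-np.sin(th)*.082,np.cos(th)]);print(th,P,f(proj('side',P)),f(proj('top',P)))
for n in("side","top"):
    for q in("lever_hinge","lever_knob"):
        print(n,q,[(round(d['p'],2),f(np.array([d['xy'][0]*640,d['xy'][1]*400]))) for d in robot.find_in(n,q)])
E
```

```text
0 [245. 343.] [716. 249.]
-0.02 [249. 372.] [749. 249.]
-0.04 [254. 400.] [782. 250.]
0.02 [240. 316.] [683. 248.]
0.04 [235. 289.] [650. 247.]
-0.4 [ 0.51180962 -0.24908745  0.14931671] [277. 401.] [696. 226.]
-0.5 [ 0.5019425  -0.24827558  0.14453408] [259. 407.] [693. 242.]
-0.6 [ 0.4926005  -0.24750692  0.13878692] [242. 414.] [691. 257.]
-0.7 [ 0.48387699 -0.24678916  0.13213264] [227. 423.] [688. 271.]
-0.8 [ 0.47585912 -0.24612945  0.12463774] [213. 432.] [685. 284.]
-0.9 [ 0.468627   -0.24553439  0.1163771 ] [200. 442.] [682. 296.]
side lever_hinge []
side lever_knob [(0.6, array([328., 443.]))]
top lever_hinge [(0.72, array([421., 135.]))]
top lever_knob []
```

```bash
python3 - <<'E'
import cv2
a=cv2.imread('pics/top0.png'); cv2.imwrite('pics/topz2.png',cv2.resize(a[195:265,370:430],(600,700)[::1] and (514,600),interpolation=cv2.INTER_CUBIC))
E
```

```text
(no output)
```

View pics/topz2.png

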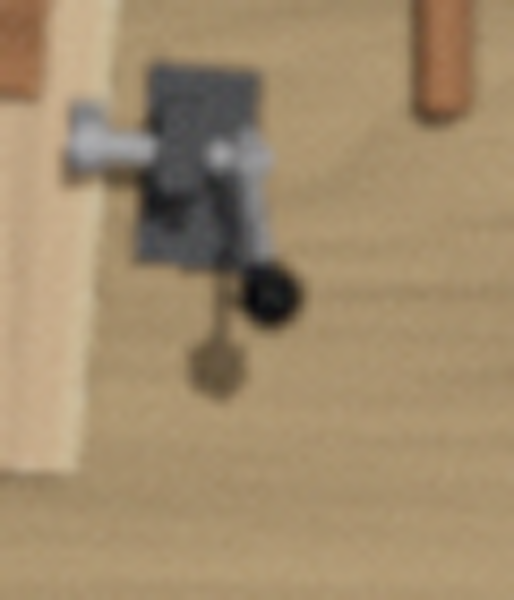

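```bash
python3 - <<'E'
from h import *
s=robot.observe();p=s['tool_pos'];print(s['time'],p,s['qpos'])
f=lambda q:((q-np.array([270,180]))*5.27).round()
Rz=cv2.Rodrigues(np.array([0,0,s['tool_rot'][2]]))[0]
for z in(.066,.12,0):
  for o in([-.0375,-.095,z],[.0375,-.095,z],[-.0375,.095,z],[.0375,.095,z],[-.0095,-.02,z],[.0095,-.02,z]): print(o,f(proj('side',p+Rz@o)))
cv2.imwrite("pics/side4.png",cv2.resize(robot.read_camera('side')[160:280,260:420,::-1],(800,600),interpolation=cv2.INTER_CUBIC))
E
```

```text
4.8 [ 0.49257424 -0.25119452  0.2009558 ] [-6.10374870e-01  3.89525865e-01  1.44301602e+00  2.80393919e-04
  1.30691123e+00  1.04775499e+00]
[-0.0375, -0.095, 0.066] [173. 405.]
[0.0375, -0.095, 0.066] [325. 400.]
[-0.0375, 0.095, 0.066] [166. 137.]
[0.0375, 0.095, 0.066] [303. 132.]
[-0.0095, -0.02, 0.066] [225. 290.]
[0.0095, -0.02, 0.066] [262. 289.]
[-0.0375, -0.095, 0.12] [170. 332.]
[0.0375, -0.095, 0.12] [327. 326.]
[-0.0375, 0.095, 0.12] [163.  64.]
[0.0375, 0.095, 0.12] [304.  59.]
[-0.0095, -0.02, 0.12] [223. 217.]
[0.0095, -0.02, 0.12] [261. 216.]
[-0.0375, -0.095, 0] [176. 488.]
[0.0375, -0.095, 0] [323. 483.]
[-0.0375, 0.095, 0] [169. 221.]
[0.0375, 0.095, 0] [302. 217.]
[-0.0095, -0.02, 0] [226. 374.]
[0.0095, -0.02, 0] [262. 373.]
```

View pics/side4.png

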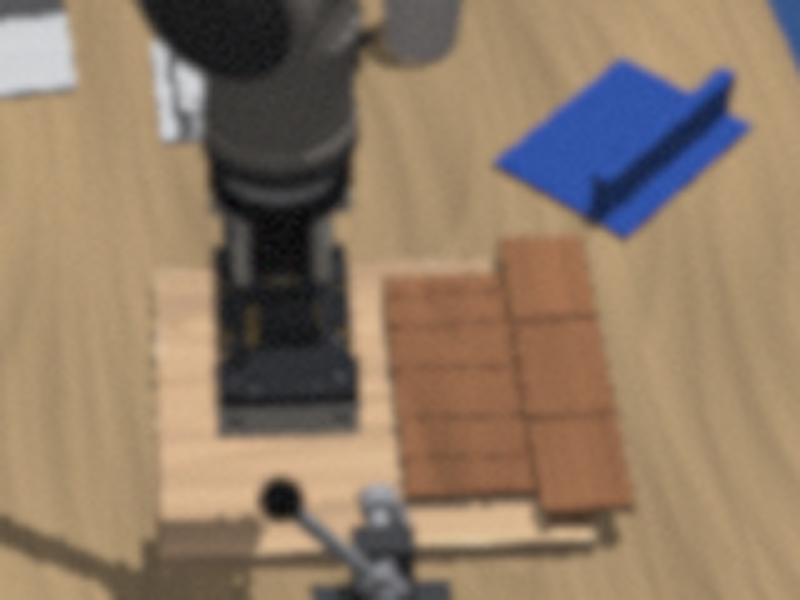

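```bash
python3 - <<'E'
from h import *
p=np.array([.1364,-.5065,.197]);Rz=cv2.Rodrigues(np.array([0,0,.263]))[0]
ims={n:cv2.imread(f'pics/{n}0.png') for n in('side','top')}
for n,(x0,y0) in(('side',(120,230)),('top',(440,310))):
    im=cv2.resize(ims[n],None,fx=6,fy=6,interpolation=cv2.INTER_CUBIC)
    def L(a,b,c):
        q=[tuple(int(v) for v in (proj(n,p+Rz@np.array(o))*6+3)) for o in(a,b)];cv2.line(im,*q,c,1)
    L([0,0,0],[0,0,.2],(0,0,255))
    for z,c in((.066,(0,255,0)),(.0,(255,255,0))):
      h=.095 if z else .065; w=.0375 if z else .0095
      P=[[-w,-h,z],[w,-h,z],[w,h,z],[-w,h,z]]
      for i in range(4):L(P[i],P[(i+1)%4],c)
    cv2.imwrite(f'pics/{n}chk.png',im[y0*6:min(400,y0+95)*6,x0*6:(x0+125)*6])
E
```

```text
(no output)
```

View pics/sidechk.png

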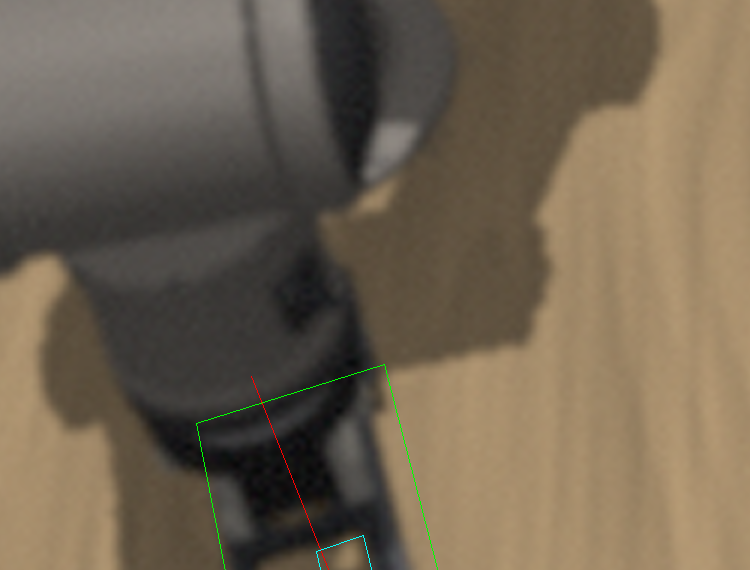

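View pics/topchk.png

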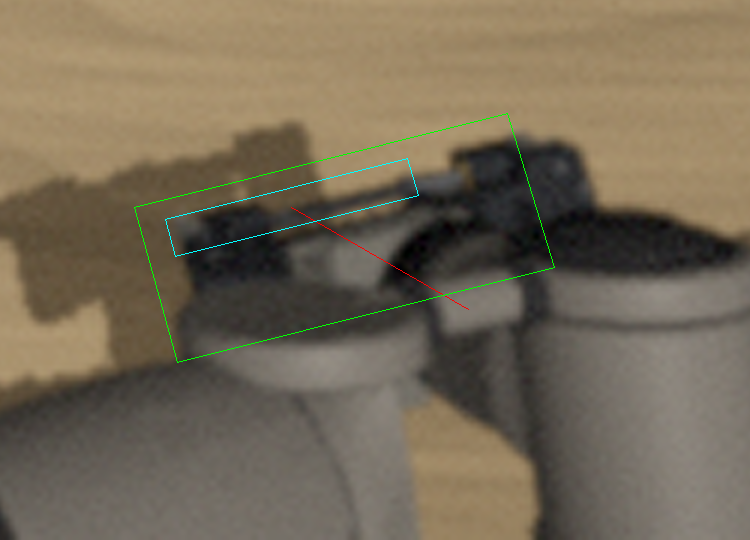

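```bash
python3 - <<'E'
from h import *
p=np.array([.1364,-.5065,.197]);Rz=cv2.Rodrigues(np.array([0,0,.263]))[0]
n='side';im=cv2.resize(cv2.imread('pics/side0.png'),None,fx=6,fy=6,interpolation=cv2.INTER_CUBIC)
def L(a,b,c):
        q=[tuple(int(v) for v in (proj(n,p+Rz@np.array(o))*6+3)) for o in(a,b)];cv2.line(im,*q,c,1)
L([0,0,0],[0,0,.2],(0,0,255))
for z,c in((.066,(0,255,0)),(.0,(255,255,0))):
      h=.095 if z else .065; w=.0375 if z else .0095
      P=[[-w,-h,z],[w,-h,z],[w,h,z],[-w,h,z]]
      for i in range(4):L(P[i],P[(i+1)%4],c)
cv2.imwrite('pics/sidechk2.png',im[290*6:390*6,120*6:240*6])
E
```

```text
(no output)
```

View pics/sidechk2.png

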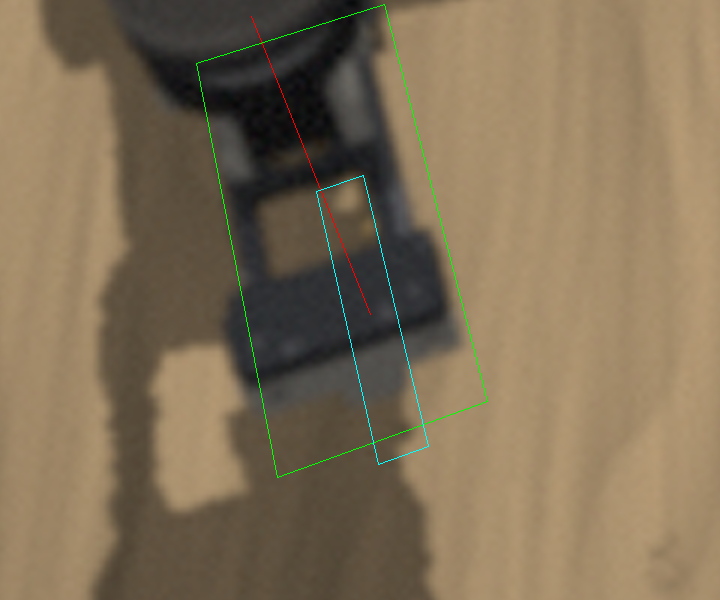

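```bash
python3 - <<'E'
from h import *
for P in([0,0,0],[0,0,.1],[0,0,.2],[.1,0,0],[0,.1,0],[0,-.1,0]):print(P,proj('top',P),proj('side',P))
im=cv2.imread('pics/top0.png');cv2.imwrite('pics/base.png',cv2.resize(im[280:400,260:420],(800,600),interpolation=cv2.INTER_CUBIC))
im=cv2.imread('pics/side0.png');cv2.imwrite('pics/base2.png',cv2.resize(im[30:290,70:250],(554,800)[:1]+(600,) if 0 else (415,600),interpolation=cv2.INTER_CUBIC))
E
```

```text
[0, 0, 0] [325.21720527 367.57344787] [163.62815019 244.06828645]
[0, 0, 0.1] [324.61291697 375.95161258] [156.47696292 223.71004822]
[0, 0, 0.2] [323.91155342 385.67567875] [148.64303676 201.40816616]
[0.1, 0, 0] [325.84238632 338.64313895] [193.49353007 241.12763626]
[0, 0.1, 0] [297.30135531 366.76090895] [166.50058053 223.121236  ]
[0, -0.1, 0] [353.22154513 368.38856243] [160.49047899 266.94959217]
```

View pics/base.png

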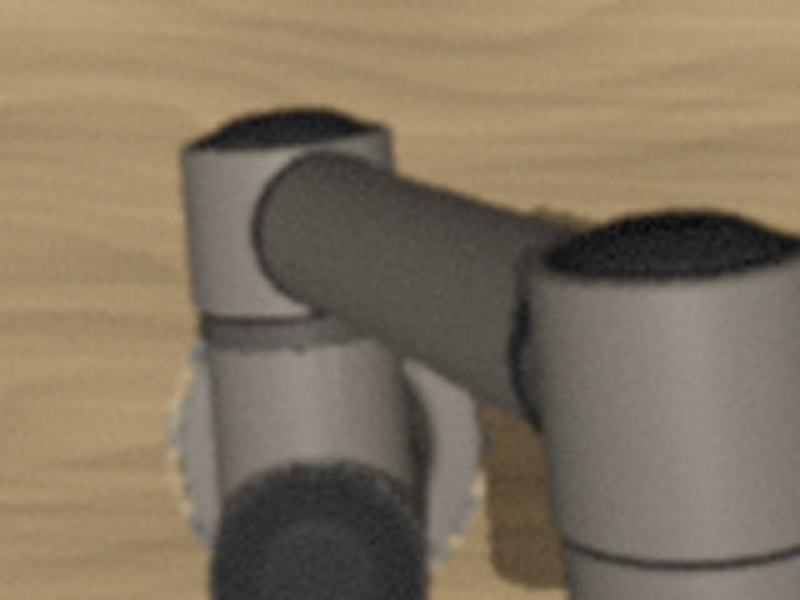

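View pics/base2.png

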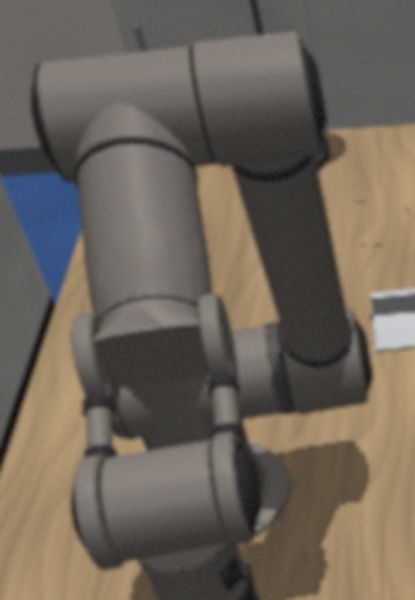

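```bash
python3 -m pendant '[[[0,0,10],0],[[0,0,40],0],[[0,0,60],0],[[0,0,80],0],[[0,0,92],0],[[0,0,104],0],[[0,0,104],0],[[0,0,104],0]]' 0.7 15
```

```text
time: 5.52
tool_pos: [0.4922, -0.2509, 0.0958]
tool_rot: [-3.141, 0.0, -0.087]
contact_force: [-0.5, -0.3, 0.8]
opening: 0.0486
```

```bash
python3 -m pendant '[[[0,0,0],0],[[0,0,0],0],[[0,0,0],0],[[0,0,0],0],[[0,0,0],0],[[0,0,0],0],[[0,0,0],0],[[0,0,0],0],[[0,0,0],0]]' 0 15
```

```text
time: 6.27
tool_pos: [0.4919, -0.2482, 0.0956]
tool_rot: [-3.137, 0.002, -0.087]
contact_force: [-0.1, 8.9, 1.3]
opening: 0.0256
```

```bash
python3 -m pendant '[[[0,-3,0],0],[[10,-3,-6],0],[[20,-3,-11],0],[[30,-3,-15],0],[[41,-3,-18],0],[[52,-3,-19],0],[[63,-3,-20],0],[[63,-3,-20],0],[[63,-3,-20],0],[[63,-3,-20],0]]'
python3 - <<'E'
from h import *
cv2.imwrite("pics/side5.png",cv2.resize(robot.read_camera('side')[160:280,260:420,::-1],(800,600),interpolation=cv2.INTER_CUBIC))
E
```

```text
time: 7.1
tool_pos: [0.5544, -0.2506, 0.1154]
tool_rot: [-3.137, 0.002, -0.087]
contact_force: [0.0, -0.3, 0.0]
opening: 0.0005
```

View pics/side5.png

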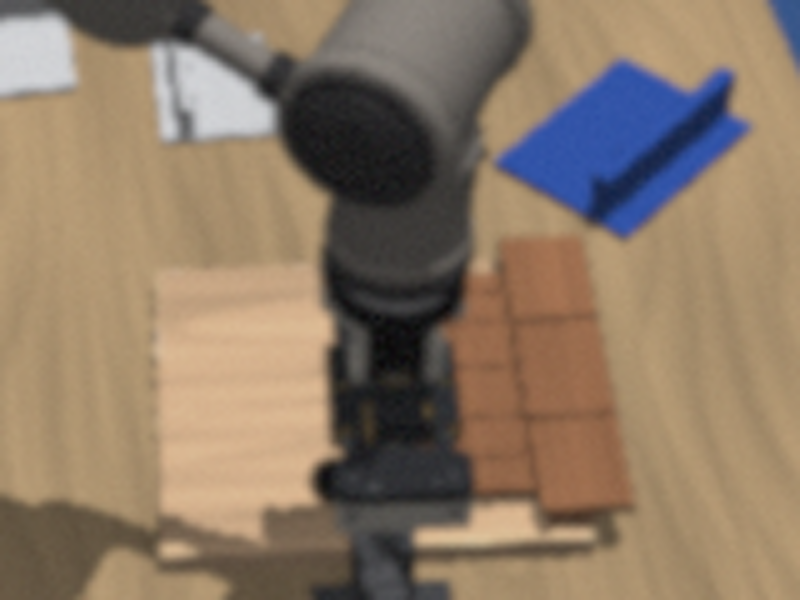

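```bash
python3 -m pendant '[[[0,0,-30],0],[[0,0,-60],0],[[-30,0,-90],0],[[-60,0,-90],0],[[-60,0,-90],0]]' 0.8
python3 - <<'E'
from h import *
np.set_printoptions(precision=4,suppress=True)
p=robot.observe()['tool_pos'];print(p)
cv2.imwrite("pics/side6.png",cv2.resize(robot.read_camera('side')[160:280,260:420,::-1],(800,600),interpolation=cv2.INTER_CUBIC))
cv2.imwrite("pics/top6.png",cv2.resize(robot.read_camera('top')[160:280,310:470,::-1],(800,600),interpolation=cv2.INTER_CUBIC))
f=lambda q:((q-np.array([260,160]))*5).round()
for th in np.arange(-.7,.01,.1): P=np.array([.5545-.0,-.2526,.048])+.11*np.array([np.sin(th)*.9966,-np.sin(th)*.082,np.cos(th)]);print(th,P,f(proj('side',P)))
E
```

```text
time: 7.57
tool_pos: [0.4906, -0.2452, 0.2073]
tool_rot: [-3.137, 0.003, -0.088]
contact_force: [0.3, -0.2, -0.6]
opening: 0.0291
[ 0.4906 -0.2452  0.2073]
-0.7 [ 0.4839 -0.2468  0.1321] [265. 501.]
-0.6 [ 0.4926 -0.2475  0.1388] [280. 493.]
-0.5 [ 0.5019 -0.2483  0.1445] [296. 486.]
-0.4 [ 0.5118 -0.2491  0.1493] [313. 480.]
-0.30000000000000004 [ 0.5221 -0.2499  0.1531] [331. 475.]
-0.20000000000000007 [ 0.5327 -0.2508  0.1558] [349. 472.]
-0.10000000000000009 [ 0.5436 -0.2517  0.1575] [368. 469.]
-1.1102230246251565e-16 [ 0.5545 -0.2526  0.158 ] [386. 468.]
```

View pics/side6.png

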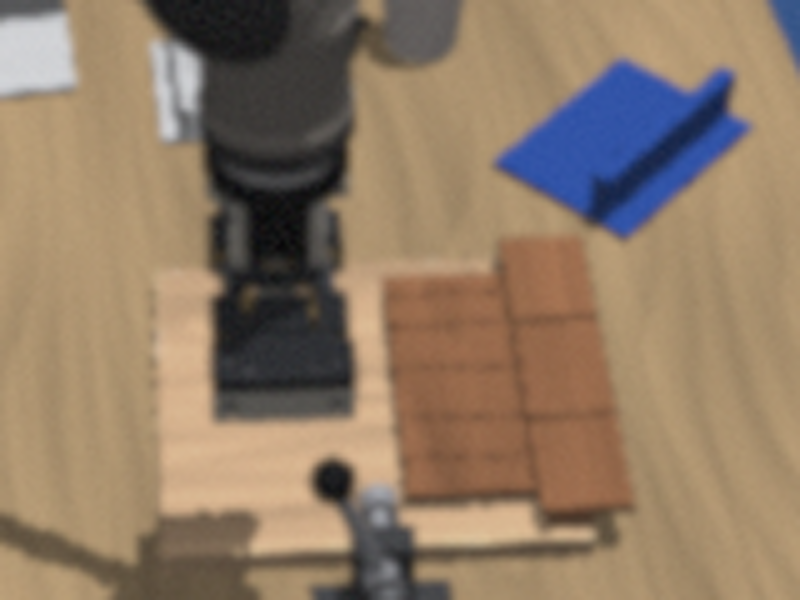

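View pics/top6.png

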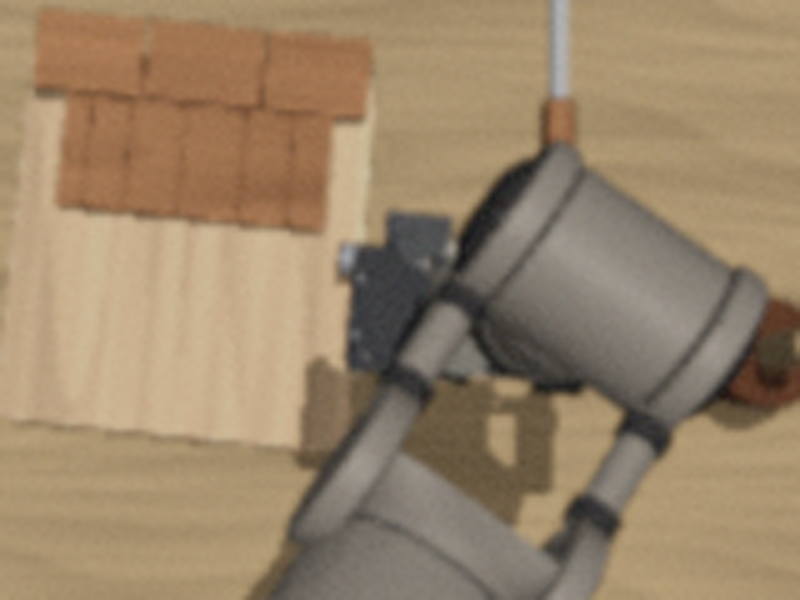

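```bash
python3 -m pendant '[[[32,2,0],0],[[32,2,20],0],[[32,2,50],0],[[32,2,80],0],[[32,2,95],0],[[32,2,104],0],[[32,2,112],0],[[32,2,112],0],[[32,2,112],0]]' 0.7
python3 - <<'E'
from h import *
print(robot.observe()['opening'])
cv2.imwrite("pics/side7.png",cv2.resize(robot.read_camera('side')[160:280,260:420,::-1],(800,600),interpolation=cv2.INTER_CUBIC))
E
```

```text
time: 8.42
tool_pos: [0.5259, -0.2503, 0.0945]
tool_rot: [-3.137, 0.001, -0.089]
contact_force: [0.3, -0.2, 0.5]
opening: 0.0642
0.06423722100434383
```

View pics/side7.png

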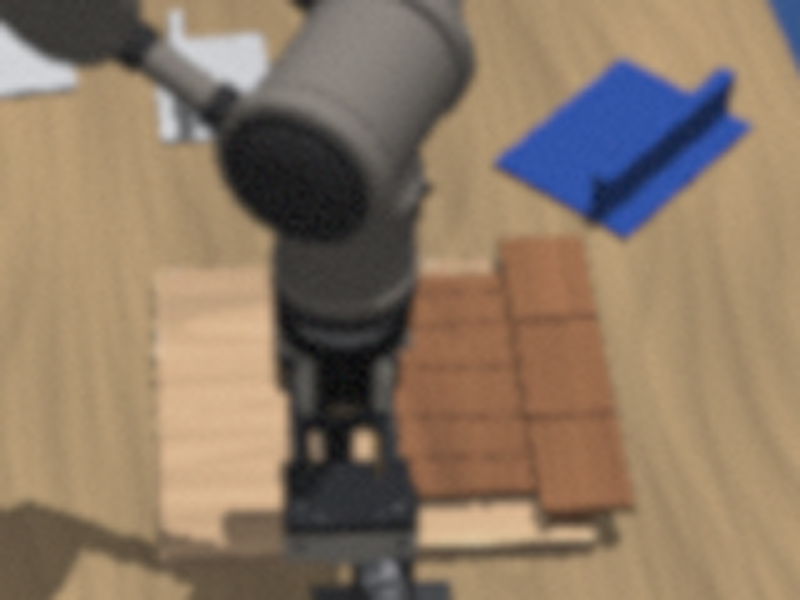

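```bash
python3 -m pendant '[[[0,0,2],0],[[0,0,2],0],[[0,0,2],0],[[0,0,2],0],[[0,0,2],0],[[0,0,2],0],[[0,0,2],0],[[0,0,2],0],[[0,0,2],0]]' 0 20
```

```text
time: 9.22
tool_pos: [0.5262, -0.2505, 0.0932]
tool_rot: [-3.138, -0.0, -0.089]
contact_force: [-0.2, 0.8, 2.1]
opening: 0.0263
```

```bash
python3 -m pendant '[[[3,0,2],0],[[6,0,1],0],[[9,0,0],0],[[12,0,-1],0],[[16,0,-2],0],[[16,0,-2],0]]' 0 30
```

```text
time: 9.72
tool_pos: [0.5428, -0.2519, 0.0968]
tool_rot: [-3.138, -0.002, -0.088]
contact_force: [-1.4, 2.0, 11.6]
opening: 0.0261
```

```bash
python3 -m pendant '[[[3,0,-1],0],[[6,0,-2],0],[[9,0,-2],0],[[11,0,-3],0],[[12,0,-3],0],[[12,0,-3],0]]'
python3 - <<'E'
from h import *
cv2.imwrite("pics/side8.png",cv2.resize(robot.read_camera('side')[160:280,260:420,::-1],(800,600),interpolation=cv2.INTER_CUBIC))
E
```

```text
time: 10.22
tool_pos: [0.5544, -0.2526, 0.0985]
tool_rot: [-3.137, 0.0, -0.088]
contact_force: [-0.1, 0.2, -12.2]
opening: 0.0261
```

View pics/side8.png

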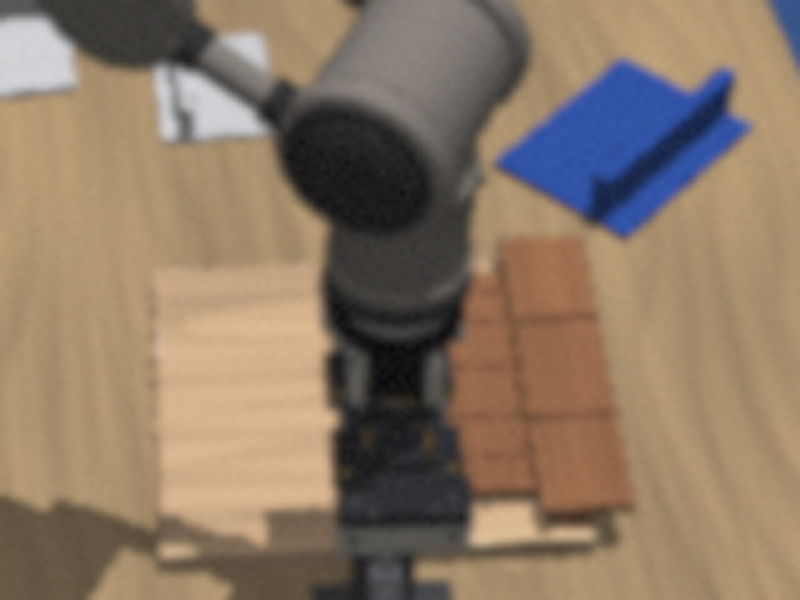

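```bash
python3 -m pendant '[[[1,0,1],0],[[1,0,1],0],[[1,0,1],0],[[1,0,1],0],[[1,0,1],0]]' 0.7
python3 -m pendant '[[[0,0,-15],0],[[0,0,-40],0],[[0,0,-75],0],[[0,0,-110],0],[[-30,-20,-110],-7],[[-60,-40,-110],-14],[[-60,-70,-110],-21],[[-60,-105,-110],-28],[[-60,-140,-110],-35],[[-60,-140,-110],-42]]'
python3 - <<'E'
from h import *
cv2.imwrite("pics/side9.png",cv2.resize(robot.read_camera('side')[160:280,260:420,::-1],(800,600),interpolation=cv2.INTER_CUBIC))
cv2.imwrite("pics/top9.png",cv2.resize(robot.read_camera('top')[150:270,290:450,::-1],(800,600),interpolation=cv2.INTER_CUBIC))
print(robot.observe()['tool_pos'],robot.observe()['time'])
E
```

```text
time: 10.68
tool_pos: [0.556, -0.253, 0.0985]
tool_rot: [-3.138, -0.002, -0.088]
contact_force: [0.8, -0.5, 0.7]
opening: 0.0555
time: 11.52
tool_pos: [0.5084, -0.1034, 0.2099]
tool_rot: [-3.14, -0.006, 0.655]
contact_force: [-0.5, 0.2, -0.2]
opening: 0.064
[ 0.50856905 -0.10736916  0.20960433] 11.6167
```

View pics/side9.png

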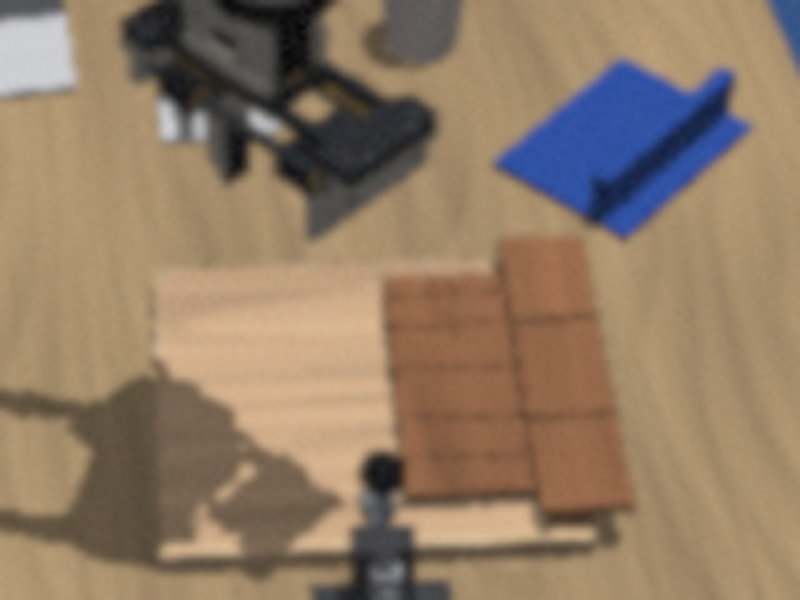

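View pics/top9.png

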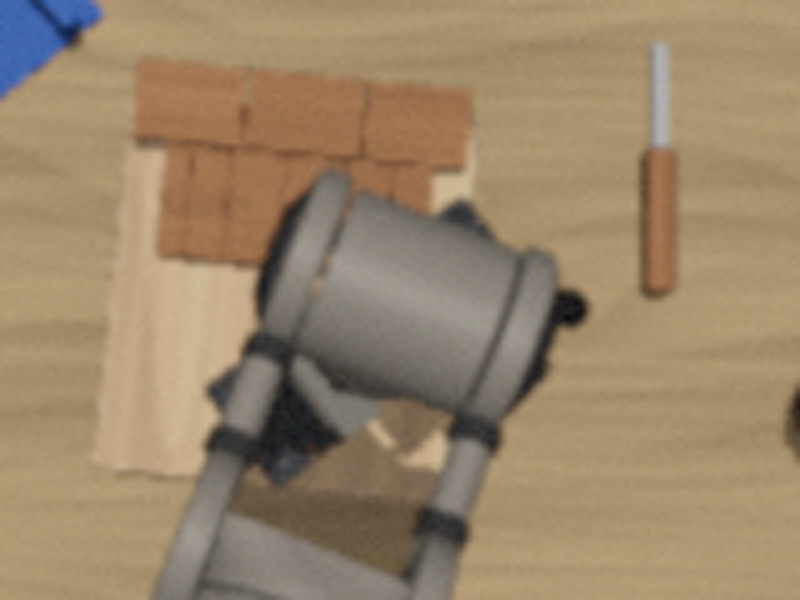

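```bash
python3 - <<'E'
from h import *
p=np.array([.5086,-.1074,.2096]);Rz=cv2.Rodrigues(np.array([0,0,.655]))[0]
im=cv2.imread('pics/side9.png')
def L(a,b,c):
    q=[tuple(int(v) for v in ((proj('side',p+Rz@np.array(o))-[260,160])*5+2)) for o in(a,b)];cv2.line(im,*q,c,1)
L([0,0,0],[0,0,.2],(0,0,255))
for z,c,h,w in((.0,(255,255,0),.032,.0095),(.0,(0,255,0),.051,.0095),(.045,(255,0,255),.032,.0375),(.045,(0,255,255),.051,.0375)):
      P=[[-w,-h,z],[w,-h,z],[w,h,z],[-w,h,z]]
      for i in range(4):L(P[i],P[(i+1)%4],c)
cv2.imwrite('pics/s9b.png',im)
E
```

```text
(no output)
```

View pics/s9b.png

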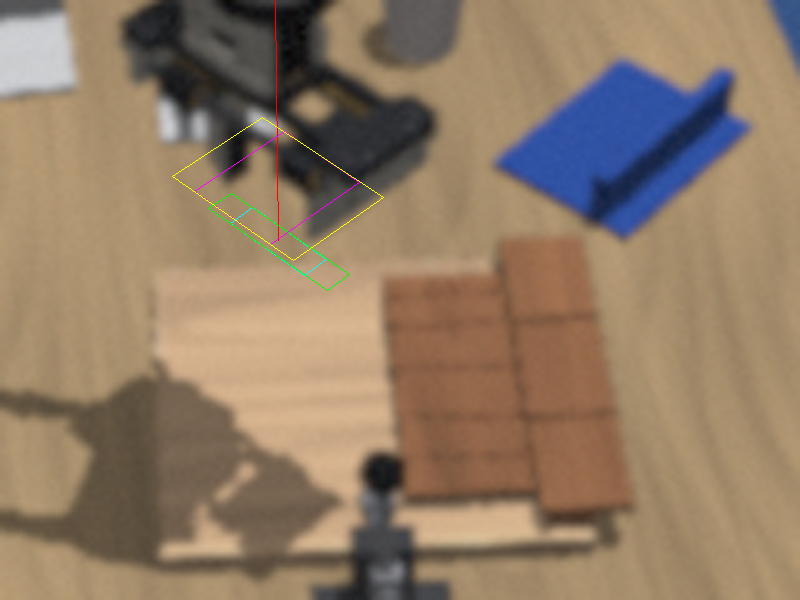

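The lever is upright: the knob at crop (382,473) against a predicted (386,468) for 0. I'll move to the flashing.

```bash
python3 -m pendant '[[[20,-30,0],-5],[[42,-65,0],-12],[[64,-98,0],-19],[[86,-132,0],-26],[[108,-165,0],-33],[[130,-198,0],-40],[[150,-231,0],-46],[[172,-264,0],-51],[[194,-298,0],-51],[[214,-329,0],-51]]' 0.5 40
python3 -m pendant '[[[0,0,0],0],[[0,0,0],0]]'
python3 - <<'E'
from h import *
cv2.imwrite("pics/side10.png",cv2.resize(robot.read_camera('side')[100:220,220:380,::-1],(800,600),interpolation=cv2.INTER_CUBIC))
cv2.imwrite("pics/top10.png",cv2.resize(robot.read_camera('top')[150:270,190:350,::-1],(800,600),interpolation=cv2.INTER_CUBIC))
s=robot.observe();print(s['tool_pos'],s['tool_rot'],s['time'])
E
```

```text
time: 12.45
tool_pos: [0.4807, 0.2855, 0.2109]
tool_rot: [3.137, -0.003, 1.534]
contact_force: [0.5, 0.1, 0.5]
opening: 0.0462
time: 12.62
tool_pos: [0.4809, 0.2866, 0.2106]
tool_rot: [3.137, -0.003, 1.532]
contact_force: [-0.1, -1.0, -0.3]
opening: 0.0456
[0.48121561 0.28440795 0.21073161] [ 3.13708986e+00 -2.43666547e-03  1.53065342e+00] 12.7167
```

View pics/side10.png

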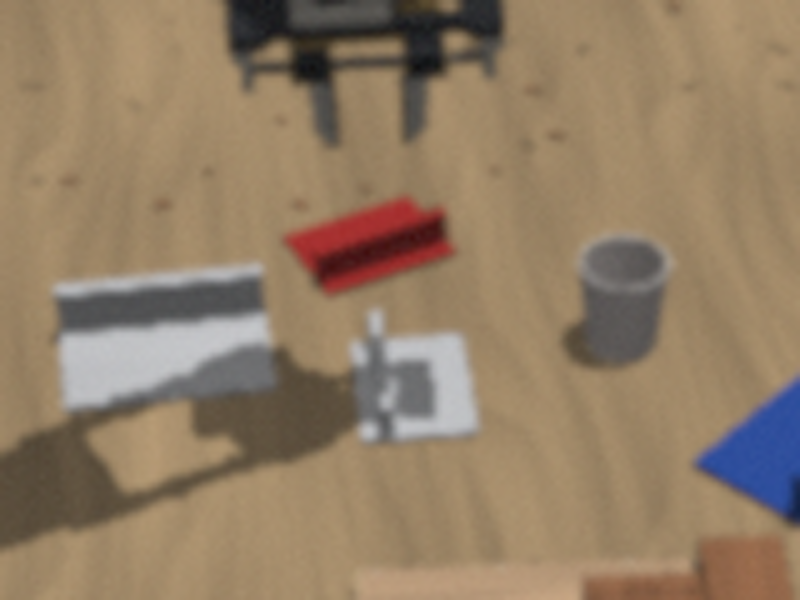

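View pics/top10.png

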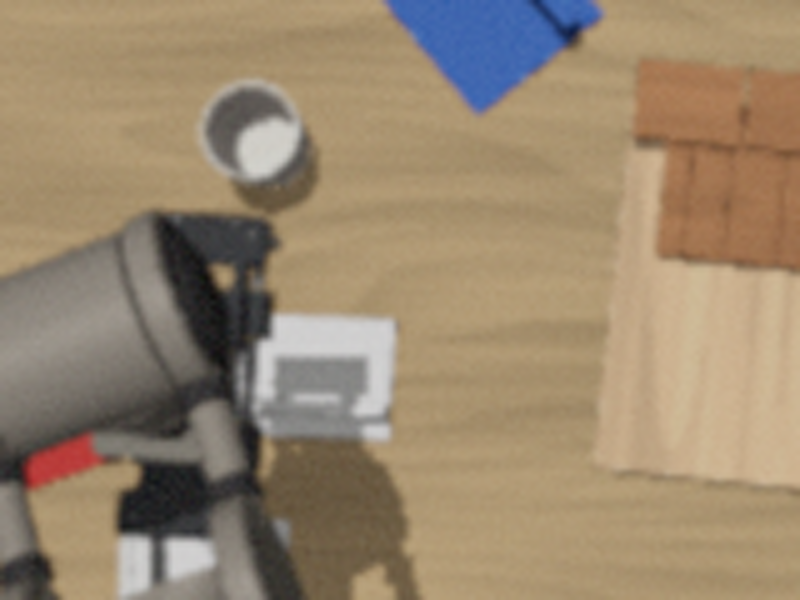

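```bash
python3 - <<'E'
from h import *
p=np.array([.4812,.2844,.2107])
f=lambda q:((q-np.array([220,100]))*5).round()
for dz in(0,.02,.03,.04,.05,.06):print(dz,f(proj('side',p+[0,0,dz])))
for dy in(.02,.04):print(f(proj('side',p+[0,dy,0])))
for dx in(.023,-.023):print(f(proj('side',p+[dx,0,.045])))
print(proj('top',p),proj('top',p+[0,0,.045]))
E
```

```text
0 [371. 168.]
0.02 [369. 145.]
0.03 [369. 133.]
0.04 [368. 121.]
0.05 [368. 110.]
0.06 [367.  98.]
[368. 152.]
[365. 136.]
[400. 113.]
[336. 118.]
[239.02024818 227.38079639] [235.64353021 226.39606717]
```

```bash
python3 -m pendant '[[[0,-2,35],-1],[[0,-2,75],-1],[[0,-2,115],-1],[[0,-2,150],-1],[[0,-2,180],-1],[[0,-2,200],-1],[[0,-2,200],-1],[[0,-2,200],-1],[[0,-2,200],-1]]' 0.5 40
python3 - <<'E'
from h import *
cv2.imwrite("pics/side11.png",cv2.resize(robot.read_camera('side')[110:230,220:380,::-1],(800,600),interpolation=cv2.INTER_CUBIC))
s=robot.observe();print(s['tool_pos'],s['tool_rot'],s['time'])
E
```

```text
time: 13.47
tool_pos: [0.4817, 0.2844, 0.0123]
tool_rot: [3.135, -0.003, 1.546]
contact_force: [-0.0, -0.1, -1.0]
opening: 0.0461
[0.48186036 0.28480361 0.01271357] [ 3.13375226 -0.00375699  1.5465104 ] 13.5167
```

View pics/side11.png

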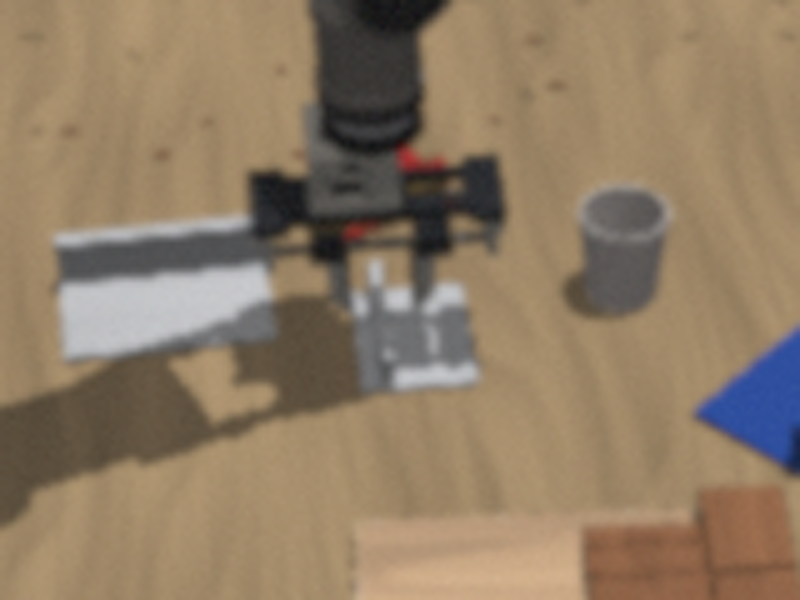

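```bash
python3 -m pendant '[[[0,0,8],0],[[0,0,16],0],[[0,0,22],0],[[0,0,26],0],[[0,0,26],0]]'
python3 -m pendant '[[[0,0,3],0],[[0,0,6],0],[[0,0,6],0]]'
```

```text
time: 13.93
tool_pos: [0.4812, 0.2846, -0.0145]
tool_rot: [3.136, -0.003, 1.547]
contact_force: [-0.4, 0.1, -0.6]
opening: 0.0457
time: 14.18
tool_pos: [0.4809, 0.2845, -0.0211]
tool_rot: [3.137, -0.002, 1.547]
contact_force: [-0.7, -0.4, 0.2]
opening: 0.0459
```

```bash
python3 -m pendant '[[[0,0,3],0],[[0,0,4],0],[[0,0,4],0]]'
python3 -m pendant '[[[0,0,2],0],[[0,0,3],0],[[0,0,3],0]]'
python3 - <<'E'
from h import *
cv2.imwrite("pics/side12.png",cv2.resize(robot.read_camera('side')[140:220,250:350,::-1],(750,600),interpolation=cv2.INTER_CUBIC))
s=robot.observe();print(s['tool_pos'],s['contact_force'])
E
```

```text
time: 14.43
tool_pos: [0.481, 0.2846, -0.0248]
tool_rot: [3.136, -0.003, 1.547]
contact_force: [-0.8, -0.7, 1.4]
opening: 0.0459
time: 14.68
tool_pos: [0.4812, 0.2847, -0.0252]
tool_rot: [3.135, -0.003, 1.547]
contact_force: [-7.8, -4.0, 22.9]
opening: 0.0458
[ 0.48117207  0.28471833 -0.02519978] [-8.40869987 -3.8077983  23.93028477]
```

View pics/side12.png

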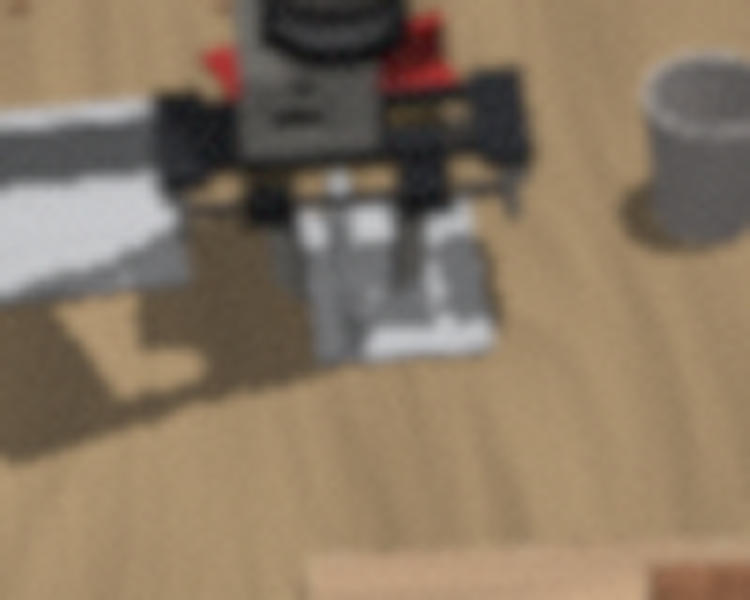

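```bash
python3 -m pendant '[[[0,0,-4],0],[[0,0,-4],0]]'
python3 -m pendant '[[[0,0,0],0],[[0,0,0],0],[[0,0,0],0],[[0,0,0],0],[[0,0,0],0],[[0,0,0],0],[[0,0,0],0],[[0,0,0],0],[[0,0,0],0]]' 0 50
```

```text
time: 14.9
tool_pos: [0.4819, 0.2851, -0.02]
tool_rot: [3.133, -0.004, 1.547]
contact_force: [0.1, 0.4, -0.9]
opening: 0.0461
time: 15.65
tool_pos: [0.4817, 0.285, -0.0202]
tool_rot: [3.133, -0.004, 1.547]
contact_force: [0.4, -0.0, -2.3]
opening: 0.0096
```

```bash
python3 -m pendant '[[[0,0,-10],0],[[0,0,-30],0],[[0,0,-50],0],[[0,0,-70],0],[[0,0,-70],0],[[0,0,-70],0],[[0,0,-70],0]]'
python3 - <<'E'
from h import *
cv2.imwrite("pics/side13.png",cv2.resize(robot.read_camera('side')[120:200,250:350,::-1],(750,600),interpolation=cv2.INTER_CUBIC))
cv2.imwrite("pics/top13.png",cv2.resize(robot.read_camera('top')[180:260,200:300,::-1],(750,600),interpolation=cv2.INTER_CUBIC))
s=robot.observe();print(s['tool_pos'],s['contact_force'],s['opening'],s['time'])
E
```

```text
time: 16.23
tool_pos: [0.4805, 0.2845, 0.0492]
tool_rot: [3.134, -0.003, 1.547]
contact_force: [-1.5, 0.0, -2.4]
opening: 0.0095
[0.48019196 0.28429781 0.04852759] [ 0.26798363 -0.26711849 -1.50604157] 0.009539995338053282 16.3333
```

View pics/side13.png

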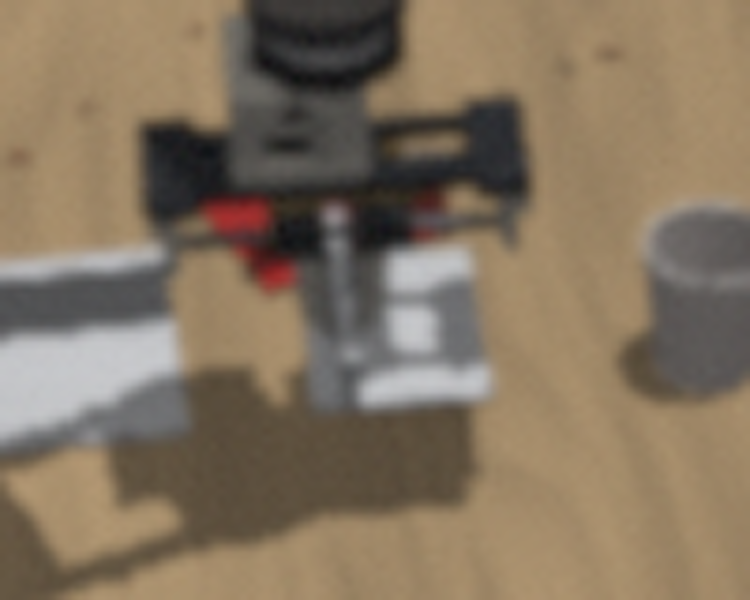

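View pics/top13.png

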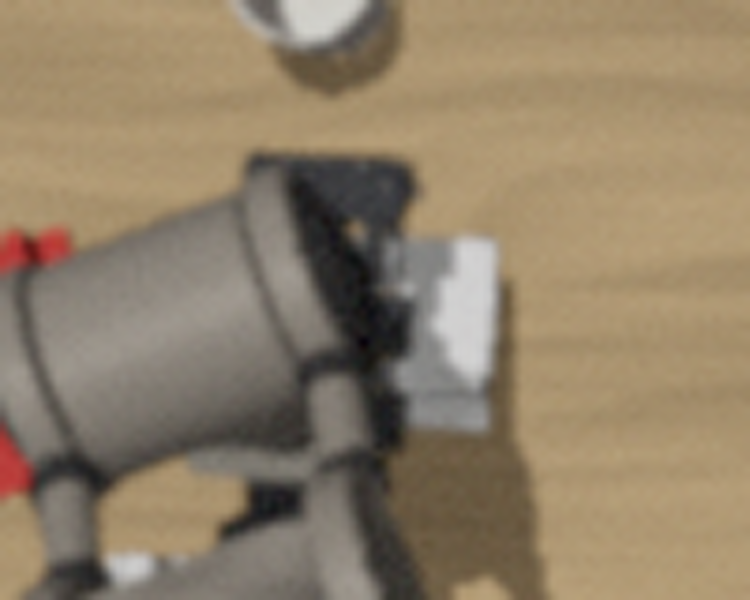

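```bash
python3 - <<'E'
from h import *
np.set_printoptions(precision=4,suppress=True)
S=lambda x,y:np.array((250+x/7.5,120+y/7.5));T=lambda x,y:np.array((200+x/7.5,180+y/7.5))
print('LE_R',tri(S(492,395),T(497,238)))
for z in(.069,.073):
  print(z,'LEL',plane('side',S(472,245),z),'LER',plane('side',S(492,395),z),'topLER',plane('top',T(497,238),z),'topNR',plane('top',T(488,432),z),'sNR',plane('side',S(312,412),z))
E
```

```text
LE_R [0.5497 0.2224 0.0702]
0.069 LEL [0.556  0.3469 0.069 ] LER [0.5509 0.224  0.069 ] topLER [0.5484 0.2227 0.069 ] topNR [0.4557 0.2231 0.069 ] sNR [0.4604 0.2229 0.069 ]
0.073 LEL [0.5554 0.3417 0.073 ] LER [0.5504 0.2192 0.073 ] topLER [0.548 0.222 0.073] topNR [0.4556 0.2225 0.073 ] sNR [0.4602 0.2181 0.073 ]
```

```bash
python3 -m pendant '[[[-20,1,0],0],[[-55,3,0],0],[[-95,5,0],1],[[-135,7,0],1],[[-175,9,0],2],[[-215,11,0],2],[[-255,13,0],3],[[-295,15,0],3.3],[[-330,17,0],3.3],[[-347,17,0],3.3]]'
python3 -m pendant '[[[0,0,0],0],[[0,0,0],0],[[0,0,0],0]]'
python3 - <<'E'
from h import *
cv2.imwrite("pics/side14.png",cv2.resize(robot.read_camera('side')[170:290,260:420,::-1],(800,600),interpolation=cv2.INTER_CUBIC))
cv2.imwrite("pics/top14.png",cv2.resize(robot.read_camera('top')[150:270,290:450,::-1],(800,600),interpolation=cv2.INTER_CUBIC))
s=robot.observe();print(s['tool_pos'],s['tool_rot'],s['opening'],s['time'])
E
```

```text
time: 17.17
tool_pos: [0.4887, -0.0668, 0.0469]
tool_rot: [3.136, -0.002, 1.487]
contact_force: [0.0, -0.2, -2.1]
opening: 0.01
time: 17.42
tool_pos: [0.488, -0.066, 0.0461]
tool_rot: [3.138, -0.003, 1.486]
contact_force: [-0.3, 0.4, -2.3]
opening: 0.0099
[ 0.48835841 -0.06539472  0.04648694] [ 3.13747839e+00 -2.76461051e-03  1.48828411e+00] 0.009895377316706708 17.5167
```

View pics/side14.png

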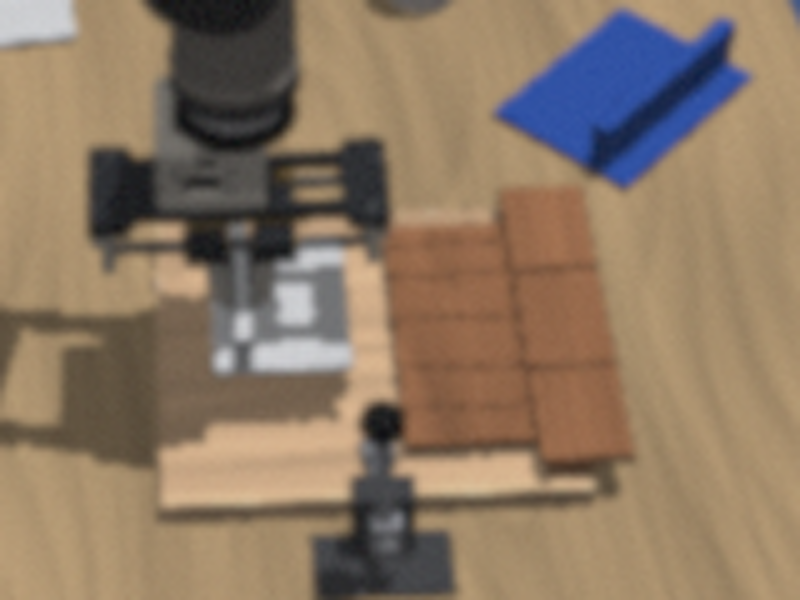

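View pics/top14.png

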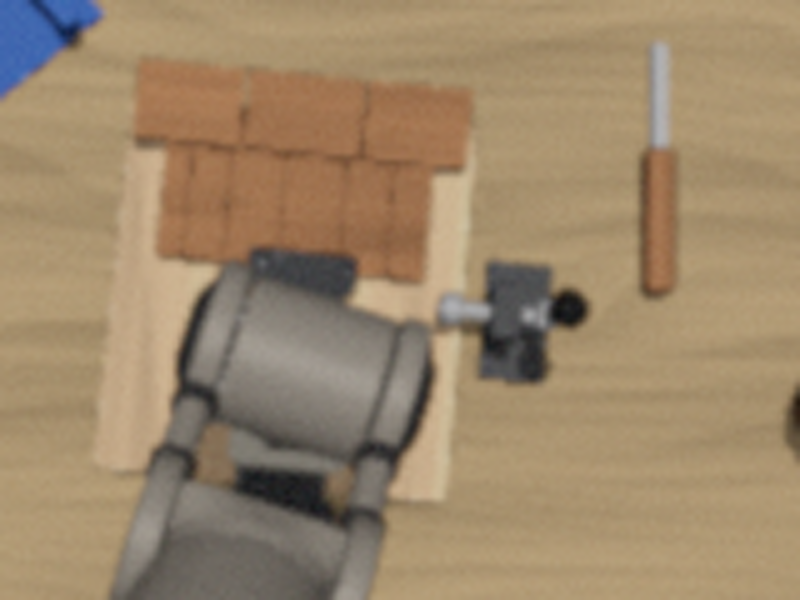

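```bash
python3 - <<'E'
from h import *
np.set_printoptions(precision=4,suppress=True)
S=lambda x,y:np.array((260+x/5,170+y/5));T=lambda x,y:np.array((290+x/5,150+y/5))
a,b=plane('top',T(158,255),.033),plane('top',T(425,282),.033);print('shT',a,b,(a+b)/2,np.arctan2(-(a-b)[0],(a-b)[1]))
a,b=plane('side',S(387,228),.033),plane('side',S(405,447),.033);print('shS',a,b,(a+b)/2,np.arctan2(-(a-b)[0],(a-b)[1]))
a,b=plane('top',T(95,467),.018),plane('top',T(445,500),.018);print('near',a,b,(a+b)/2,np.arctan2(-(a-b)[0],(a-b)[1]))
a,b=plane('top',T(135,140),.018),plane('top',T(472,168),.018);print('x',a,b)
for z in(.0665,.0705):
  a,b=plane('side',S(343,243),z),plane('side',S(352,370),z);print('LE',a,b,(a+b)/2,np.arctan2(-(a-b)[0],(a-b)[1]))
E
```

```text
shT [0.596  0.0261 0.033 ] [ 0.5799 -0.1702  0.033 ] [ 0.588 -0.072  0.033] -0.0817531172472667
shS [0.6025 0.0236 0.033 ] [ 0.5823 -0.1743  0.033 ] [ 0.5924 -0.0754  0.033 ] -0.10149665827413824
near [0.44   0.0692 0.018 ] [ 0.4216 -0.1874  0.018 ] [ 0.4308 -0.0591  0.018 ] -0.07147450961595254
x [0.6846 0.0459 0.018 ] [ 0.6681 -0.2061  0.018 ]
LE [ 0.5644 -0.0195  0.0665] [ 0.5534 -0.1338  0.0665] [ 0.5589 -0.0766  0.0665] -0.09585158747376188
LE [ 0.5638 -0.0233  0.0705] [ 0.5529 -0.1373  0.0705] [ 0.5583 -0.0803  0.0705] -0.0958515874737617
```

```bash
python3 -m pendant '[[[0,0,15],0],[[0,0,30],0],[[0,0,39],0],[[0,0,43],0],[[0,0,43],0],[[0,0,43],0]]' 0 55
python3 -m pendant '[[[0,0,2],0],[[0,0,4],0],[[0,0,4],0],[[0,0,4],0]]'
```

```text
time: 18.02
tool_pos: [0.4887, -0.0649, 0.0037]
tool_rot: [3.137, -0.003, 1.489]
contact_force: [0.0, 0.6, -2.3]
opening: 0.01
time: 18.35
tool_pos: [0.4888, -0.065, -0.0001]
tool_rot: [3.137, -0.003, 1.489]
contact_force: [-0.9, -0.2, -2.6]
opening: 0.0098
```

```bash
python3 -m pendant '[[[0,0,1],0],[[0,0,2],0],[[0,0,2],0],[[0,0,2],0]]'
python3 -m pendant '[[[0,0,1],0],[[0,0,1],0],[[0,0,1],0]]'
python3 - <<'E'
from h import *
cv2.imwrite("pics/side15.png",cv2.resize(robot.read_camera('side')[200:270,280:380,::-1],(800,560),interpolation=cv2.INTER_CUBIC))
E
```

```text
time: 18.68
tool_pos: [0.4888, -0.065, -0.0022]
tool_rot: [3.137, -0.003, 1.489]
contact_force: [-0.3, -0.6, -1.4]
opening: 0.0096
time: 18.93
tool_pos: [0.4889, -0.065, -0.0024]
tool_rot: [3.137, -0.003, 1.489]
contact_force: [-2.5, -0.1, 6.5]
opening: 0.0097
```

View pics/side15.png

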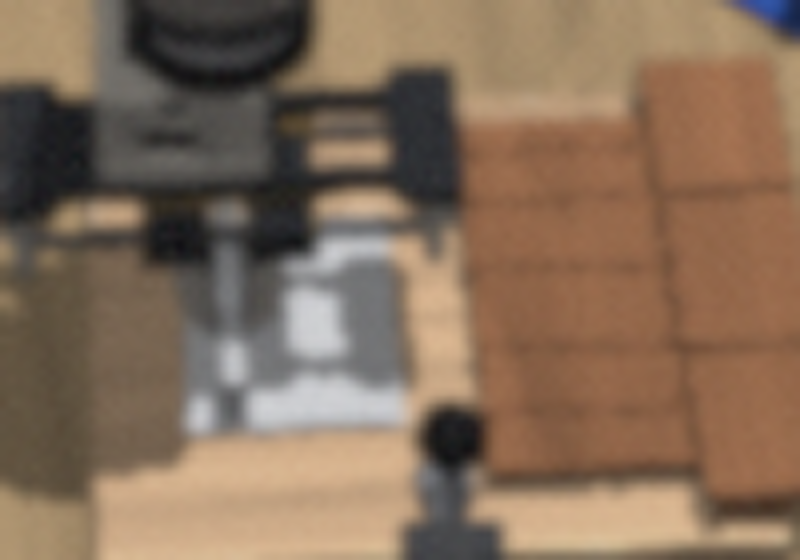

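```bash
python3 -m pendant '[[[0,3,-0.5],0],[[0,8,-0.5],0],[[0,14,-0.5],0],[[0,20,-0.5],0],[[0,20,-0.5],0]]'
python3 -m pendant '[[[0,4,0],0],[[0,9,0],0],[[0,14,0],0],[[0,18,0],0],[[0,18,0],0]]'
python3 - <<'E'
from h import *
cv2.imwrite("pics/side16.png",cv2.resize(robot.read_camera('side')[200:270,280:380,::-1],(800,560),interpolation=cv2.INTER_CUBIC))
E
```

```text
time: 19.4
tool_pos: [0.5107, -0.067, -0.0018]
tool_rot: [3.135, -0.002, 1.489]
contact_force: [0.5, 0.1, -1.1]
opening: 0.0099
time: 19.82
tool_pos: [0.5297, -0.0686, -0.0016]
tool_rot: [3.134, -0.002, 1.489]
contact_force: [0.2, 0.3, -1.7]
opening: 0.0095
```

View pics/side16.png

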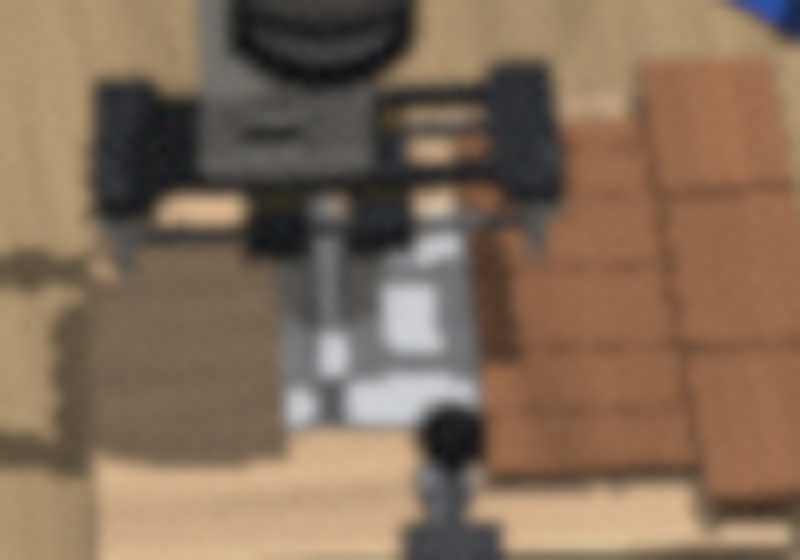

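```bash
python3 -m pendant '[[[0,4,0.3],0],[[0,9,0.3],0],[[0,14,0.3],0],[[0,19,0.3],0],[[0,23,0.3],0],[[0,23,0.3],0]]'
python3 - <<'E'
from h import *
np.set_printoptions(precision=4,suppress=True)
cv2.imwrite("pics/side17.png",cv2.resize(robot.read_camera('side')[200:270,280:380,::-1],(800,560),interpolation=cv2.INTER_CUBIC))
cv2.imwrite("pics/top17.png",cv2.resize(robot.read_camera('top')[150:270,290:450,::-1],(800,600),interpolation=cv2.INTER_CUBIC))
s=robot.observe();print(s['tool_pos'],s['tool_rot'],s['contact_force'])
E
```

```text
time: 20.37
tool_pos: [0.553, -0.0706, -0.0018]
tool_rot: [3.134, -0.002, 1.489]
contact_force: [-0.5, -0.0, -1.8]
opening: 0.0097
[ 0.5519 -0.0704 -0.002 ] [ 3.1351 -0.0023  1.4891] [ 0.9386  0.099  -1.5604]
```

View pics/side17.png

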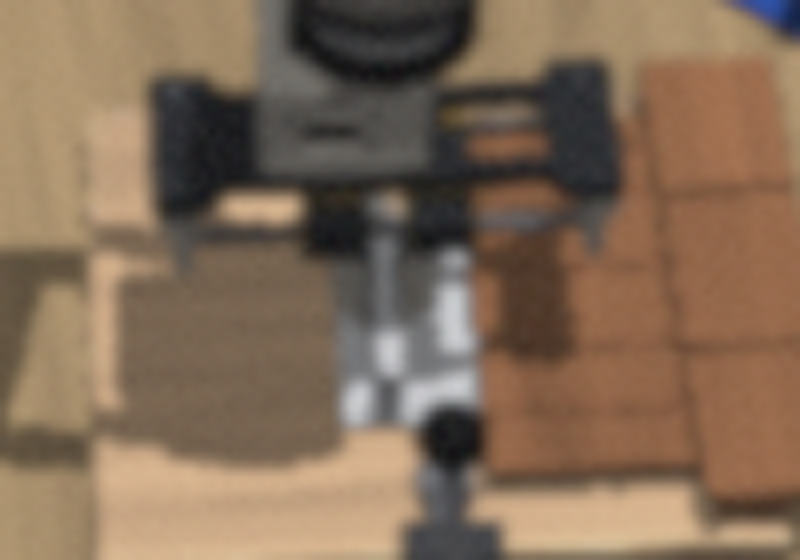

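View pics/top17.png

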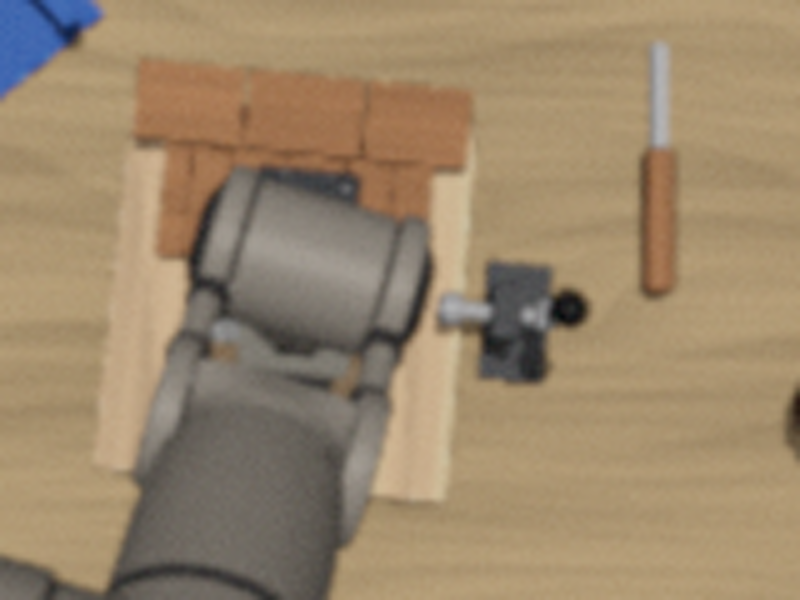

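```bash
python3 - <<'E'
from h import *
np.set_printoptions(precision=4,suppress=True)
S=lambda x,y:np.array((280+x/8,200+y/8))
ex=np.array([.9967,-.0817]);ey=np.array([.0817,.9967])
e1,e2=plane('side',S(491,472),.033)[:2],plane('side',S(463,122),.033)[:2]; mid=(e1+e2)/2
n=plane('side',S(343,428),.020)[:2];print(e1,e2,mid,n,'u near',(n-e1)@ex,(n-mid)@ex,'v right edge',(n-mid)@ey)
E
```

```text
[ 0.5838 -0.1729] [0.6044 0.0251] [ 0.5941 -0.0739] [ 0.5295 -0.1311] u near -0.05753141799399338 -0.059722591558993045 v right edge -0.0622636230396907
```

```bash
python3 -m pendant '[[[0,2,0],0],[[0,4,0],0],[[0,4,0.5],0],[[0,4,1],0],[[0,4,1],0],[[0,4,1],0]]'
```

```text
time: 20.97
tool_pos: [0.5564, -0.0708, -0.0023]
tool_rot: [3.134, -0.002, 1.489]
contact_force: [1.1, -0.6, 4.5]
opening: 0.0097
```

```bash
python3 -m pendant '[[[0,0,0.8],0],[[0,0,0.8],0],[[0,0,0.8],0],[[0,0,0.8],0],[[0,0,0.8],0],[[0,0,0.8],0]]'
python3 - <<'E'
from h import *
np.set_printoptions(precision=4,suppress=True)
cv2.imwrite("pics/side18.png",cv2.resize(robot.read_camera('side')[200:270,280:380,::-1],(800,560),interpolation=cv2.INTER_CUBIC))
s=robot.observe();print(s['tool_pos'],s['tool_rot'],s['contact_force'],s['torque'])
E
```

```text
time: 21.47
tool_pos: [0.5565, -0.0708, -0.0023]
tool_rot: [3.133, -0.002, 1.489]
contact_force: [-1.5, -0.0, 7.2]
opening: 0.0096
[ 0.5565 -0.0708 -0.0023] [ 3.1332 -0.002   1.489 ] [-2.2034 -0.1233  7.729 ] [ 0.175   0.4284 -0.0198]
```

View pics/side18.png

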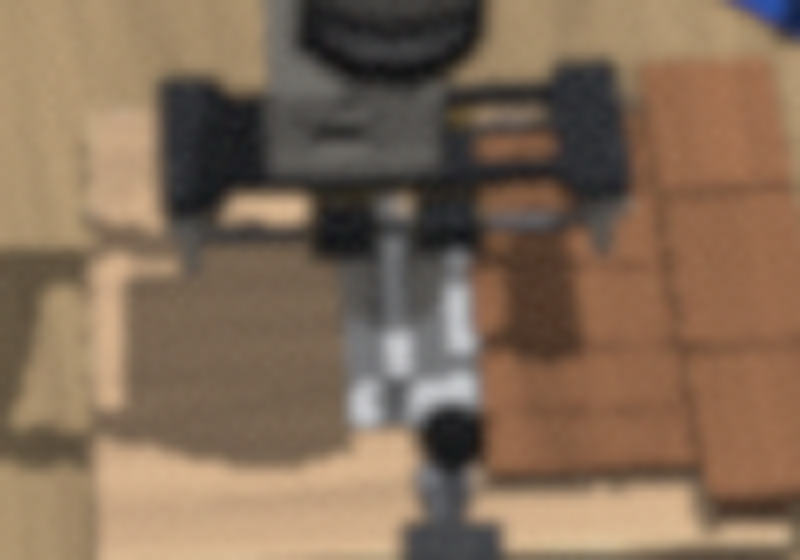

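```bash
python3 -m pendant '[[[0,0,0.9],0],[[0,0,0.9],0],[[0,0,0.9],0],[[0,0,0.9],0],[[0,0,0.9],0],[[0,0,0.9],0]]'
```

```text
time: 22.02
tool_pos: [0.5565, -0.0708, -0.0023]
tool_rot: [3.133, -0.002, 1.489]
contact_force: [-1.9, -0.1, 9.0]
opening: 0.0095
```

```bash
python3 -c "
from cell import robot
s=robot.observe();print(s['contact_force'],s['opening'],s['qvel'].round(4))
print(robot.hand_in())"
```

```text
[-1.85308385 -0.12869893  8.98621749] 0.009493442116546924 [-0.0004 -0.0008 -0.0011  0.0012 -0.0002  0.0002]
the job is handed in; nothing more can be done
None
```

I set the cam lever upright, slid the flashing under the shingle and handed the job in while gripping it and pressing it down. That took 22 s of the 54 s allowed. The hand-in gave no verdict, so what follows is from my own last checks.

- **Lever:** it looked about 0.02 rad off upright when checked, and unchanged in later pictures. The first try at the knob closed on nothing, and the second slipped and only swung it to about -0.3 rad.
- **Tuck depth:** about 35 mm under the free edge. This comes from a camera check of 30–33 mm (the two estimates differed by about 2 mm), followed by a further 4 mm slide.
- **Centring and squareness:** centred within about 2 mm and square within about 0.01 rad. The side camera read the shingle's yaw as -0.10 rad and the top camera as -0.08.
- **Flatness and press:** the tool was tilted about 0.008 rad, so the flashing should be flat to about the same. The wrist read 9 N down, so I estimate about 11 N on the board, counting the roughly 2 N of flashing weight. The arm was still.
- **Grip:** set to 55 N, with the jaws stopped at 9.5 mm on the 10 mm seam.
- **Shingle and bystanders:** the shingle showed no lift in the last pictures. I kept well clear of the cup, mallet and gouge, but I did not measure their positions at the end.

**Disagreement:** the reported tool position put the fingertips about 29 mm lower than they really were. The knob attempts, the camera and touching the flashing base all showed this, so I corrected for it by contact.

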